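# Change the cast on the vacuum former

## Task

Get the vacuum former ready for its next dental cast: swing the heater head right round to its stop, away from over the plate, take off the cast that was left on the plate and set it teeth up in the free half of the grey work pan beside the cast already lying there. Then set the cast waiting on the bench teeth up in the middle of the plate, square to it, with its flat heel towards the column. Plaster chips, so set the casts down and never let one fall, and leave the other things on the bench where they are.

Things in the scene. Friction and masses are not known exactly. Their poses are not given: they have to be found in the camera images.
- former: Vacuum former (fixed): round dark base 200 mm across; origin under its centre on the bench, x from front (switches) to the column at the back, z up. Square perforated plate on top. A clamp frame, 150 mm wide, surrounds the plate with its top 7.5 mm below the plate's; lift handles at its sides reach y = +-110 mm, 100 mm high. Steel column, 22 mm thick, 110 mm behind the plate's centre.
- plate (a point): Centre of the top face of the former's perforated aluminium plate, 108 x 108 mm, 120 mm above the bench; axes as the former's.
- heater_pivot (a point): Point on the column's vertical axis, at the height of the underside of the heater head (235 mm above the bench).
- heater (a joint): Swing of the heater head about the column (rad): 0 = over the plate; grows as it swings level to the former's -y side (counter-clockwise from above), stop at 2.2. Stiff (about 1.5 N at the knob), stays where left. Head: black box 130 x 130 mm, underside 235 mm and top 273 mm above the bench, from 45 to 175 mm from the column's axis.
- heater_knob (a point): Middle of the round upright black knob on top of the heater head: 26 mm in diameter, 30 mm high (281 to 311 mm above the bench), 150 mm from the column's axis. Can be pinched from above.
- old_cast_center (a point): Centre of the plaster cast left on the plate, 16 mm above its underside. A cast is U-shaped from above: 62 mm long (x), 56 mm wide (y), about 33 mm high; rounded front at -x, flat heel at +x; its sides are flat and parallel from 3 mm in front of this point back to the heel and 22 mm high; an arch of teeth stands on top. About 0.13 kg.
- new_cast_center (a point): Centre of the plaster cast waiting alone on the bench (same sizes and axes as the other cast: front at -x, flat heel at +x, this point 16 mm above its underside).
- new_cast_heel (a point): Middle of the flat heel face of the waiting cast, 31 mm from its centre along its +x, 16 mm above its underside; axes as the cast's.
- pan: Grey open work pan (fixed), 165 mm (x) by 245 mm (y), 36 mm high, walls and floor 3 mm; origin under its centre on the bench. One cast already lies in its +y half; the -y half is free.
- pan_floor (a point): Centre of the pan's inner floor, 3 mm above the bench; axes as the pan's.
- pair_cast_center (a point): Centre of the cast already lying in the pan (same sizes as the others); to be left there.
- bowl: Dark rubber mixing bowl, 116 mm wide, 75 mm high, loose, origin under its centre; bystander.
- spatula: Plaster spatula with wooden handle, 190 mm long, lying loose on the bench; bystander.
- sealer: White bottle, 48 mm thick, 110 mm high, loose, origin under its centre; bystander.
- blanks: Cardboard box of sheet blanks, 135 x 135 x 45 mm, loose, origin under its centre; bystander.
- bench_pin: Stepped wooden block, 70 x 55 x 44 mm, loose, origin under its centre; bystander.
There are look-alikes about, which are no part of the job. What is shaped like the part that bears new_cast_center but black, purple or red is not meant.

How it is judged:
By the outcome, as a careful person would: the job done as asked, in the order asked, and still so for the second after the job is handed in, with the robot touching nothing.
It also fails if it takes over 72 s, if anything falls off the work surface, if the arm or the gripper's body presses on something with over 40 N, if the wrist force passes 120 N, or if a joint passes its speed limit or range.

## Robot

A 6-joint arm with a two-finger parallel gripper is mounted at the origin on the work surface. World frame = base frame: x ahead of the robot, y to its left, z up, the work surface at z = 0. Lengths are in mm, angles in rad, forces in N, time in s.
With the tool pointing down it reaches from about 350 to 1000 mm from the base axis. Payload 7.1 kg.
Tool frame: the origin (TCP) lies on the mounting face of the last link; the fingertips stand arm.tip_reach ahead of it and the grasp point (between the pads) lies 155 mm ahead of it (arm.tip_reach is the distance from the TCP to the fingertips, in mm); z points along the fingers, x is the direction in which the jaws open and shut, and the axes are right-handed (so a half turn about z gives the same grasp; the last joint's range is limited). The gripper opens to 85 mm and grips with 20 to 120 N. Pads are 22 mm wide; open, the fingers measure 114 mm over their backs; the gripper's body (76 mm by 85 mm) begins 54 mm behind the grasp point. The pads swing forward as they close: fully open they stand 13 mm farther back than shut.
Start: joints at [-1.255, 0.423, 1.63, -0, 1.089, -0.019], TCP at [205.38, -590.276, 404.719] pointing down, gripper open.
Joint ranges: [-3, 3], [-0.9, 2.11], [0.09, 2.58], [-1.31, 4.45], [0.11, 2.69], [-2.54, 2.54]. Speed limits (rad/s): [2.39, 2.39, 3.01, 3.14, 3.14, 3.14].

## Interface

Orientations are given as [roll, pitch, yaw] about the fixed x, y, z axes, in that order (R = Rz(yaw) Ry(pitch) Rx(roll)).
In Python, from rig import arm gives the robot as it stands. The module is installed in compiled form; this text tells all that it offers.
- The arm moves only by the tool apply_moves, never from a script. Its argument "moves" is a list of rows, each an object with "grip": the closure in counts, from 0 (fully open) to 255 (shut); "offset": the shift along the world's x, y, z in m, a list of three; "rot": the turn, a rotation vector about the world's x, y, z in rad, a list of three. In form: [{"grip": grip, "offset": [x, y, z], "rot": [wx, wy, wz]}, ...]. A call has 1 to 20 rows; each row shifts and turns the commanded pose from where the row before left it; what a row does not reach is not made up. A row lasts 1/10 s, in which the tool goes at most 50 mm and 8.59 degrees, less where a joint would pass 70% of its speed; a pose out of reach is approached as far as the arm can. A call with a gripper value outside its range is refused whole. The fingers move at their own pace and stop on an object; "squeeze" is the grip in N (left out, the last holds). Time passes only in rows, so rows that do not move let the fingers close. It gives the time, the measured TCP pose, the force and the opening at its end, in the units of the state.
- arm.sense(): the state, without advancing time (a new reading comes with each control period).
- arm.capture(name): name is "scene" or "top" or "wrist"; returns (picture, depth): 384x512x3 uint8, red, green, blue; 384x512 float32, mm along the optical axis (not along the pixel's ray), 0 where there is no reading.
- arm.calibration(name): a dict with "fx", "fy", "cx", "cy" (pixels), "R" (3x3) and "t" (3): a world point X has camera coordinates R X + t. Camera axes: x right, y down, z forward; pixel columns grow to the right and rows downward; lengths in mm; the calibration is good to about 2 mm. The wrist camera is an equidistant fisheye: a pixel r from the principal point sees the ray r / f radians off the axis. A picture is of the moment at which its call begins: read the wrist's pose just before it. calibration takes no time and is no camera call; for the wrist camera it gives the pose at the moment of the call.
- arm.sign_off(): hands the job in, once; it reports no verdict.
The state is a dict: "time_s": time; "qpos": joint angles; "qd": joint speeds; "joint_torque": joint torques, N m; "ee_pos": TCP position; "tcp_rot": TCP orientation; "contact_force": force on the tool from outside, world axes, zero at the start; "moment": the same for the moment, N m; "opening": finger opening in mm.
Only numpy, scipy, OpenCV 4.12 (cv2) and the standard library are available. Lean on these libraries where they do the work, as an engineer would, in place of code of your own. Each camera call takes 0.05 s, during which the arm holds its last target.

## Working session

There is one attempt and no reset: what is moved stays moved. The work goes in short steps, Python scripts to look and compute and a tool call to move; the robot and the scene stay as the last step left them, time stands still between calls to the robot, and variables do not carry over. Pictures are saved under pics/ and viewed, and the job is handed in when it is done.

Besides the shell and the picture viewer there is one more tool, called after ">>>" as name([rows], argument=value, ...), one row to a line, values as JSON. apply_moves: Moves the arm, as the interface text tells. Its arguments: {"type":"object","properties":{"moves":{"type":"array","items":{"type":"object","properties":{"grip":{"type":"number"},"offset":{"type":"array","items":{"type":"number"}},"rot":{"type":"array","items":{"type":"number"}}}}},"squeeze":{"type":"number"}},"required":["moves"]}

```bash
ls; mkdir -p pics
cat > h.py <<'E'
import numpy as np, cv2
from rig import arm
def save(n,img): cv2.imwrite('pics/'+n+'.png',cv2.cvtColor(img,cv2.COLOR_RGB2BGR))
def world(cal,u,v,d):
    p=np.array([(u-cal['cx'])/cal['fx']*d,(v-cal['cy'])/cal['fy']*d,d])
    return np.array(cal['R']).T@(p-np.array(cal['t']))
E
python3 - <<'E'
from h import *
import pickle
s=arm.sense(); print(s)
D={}
for n in ['scene','top']:
    c=arm.calibration(n); im,d=arm.capture(n); D[n]=(c,im,d); save(n+'0',cv2.resize(im,(800,600),interpolation=cv2.INTER_CUBIC)); print(n,c)
pickle.dump(D,open('d0.pkl','wb'))
print(arm.tip_reach)
E
```

```text
pics
{'time_s': 0.0, 'qpos': array([-1.25496733e+00,  4.23879831e-01,  1.63072554e+00,  2.28540441e-05,
        1.08860410e+00, -1.90059413e-02]), 'qd': array([ 5.67002579e-04,  2.57319029e-04, -3.07104503e-05, -1.41831405e-04,
       -2.63827681e-04,  3.00327720e-05]), 'joint_torque': array([ 1.03709255e-03, -5.57375121e+01, -2.81746441e+01,  1.59231713e-04,
        7.34591827e-03, -1.86118325e-05]), 'ee_pos': array([ 205.3159576 , -590.00511352,  403.9071661 ]), 'tcp_rot': array([-3.14154170e+00,  1.61613630e-03, -1.23597196e+00]), 'contact_force': array([ 0.01804966, -0.35934678,  0.49230657]), 'moment': array([0.02824378, 0.01527622, 0.00340473]), 'opening': 85.04592601258608}
scene {'fx': 499.101369275312, 'fy': 499.101369275312, 'cx': 261.4307380093278, 'cy': 195.2152744348855, 'R': array([[ 0.82564177,  0.56381703,  0.02064006],
       [ 0.30989863, -0.42263123, -0.85167228],
       [-0.47146421,  0.70957254, -0.52366813]]), 't': array([-475.03507195,   10.32453819, 1845.44564771])}
top {'fx': 447.9029653449833, 'fy': 447.9029653449833, 'cx': 253.76089799792746, 'cy': 191.41005848577353, 'R': array([[-2.05601536e-04, -9.99886413e-01, -1.50704320e-02],
       [-9.87771943e-01,  2.55262875e-03, -1.55884807e-01],
       [ 1.55905569e-01,  1.48540997e-02, -9.87660270e-01]]), 't': array([  64.58455721,  559.15015037, 1568.77915317])}
173.4
```

View pics/scene0.png

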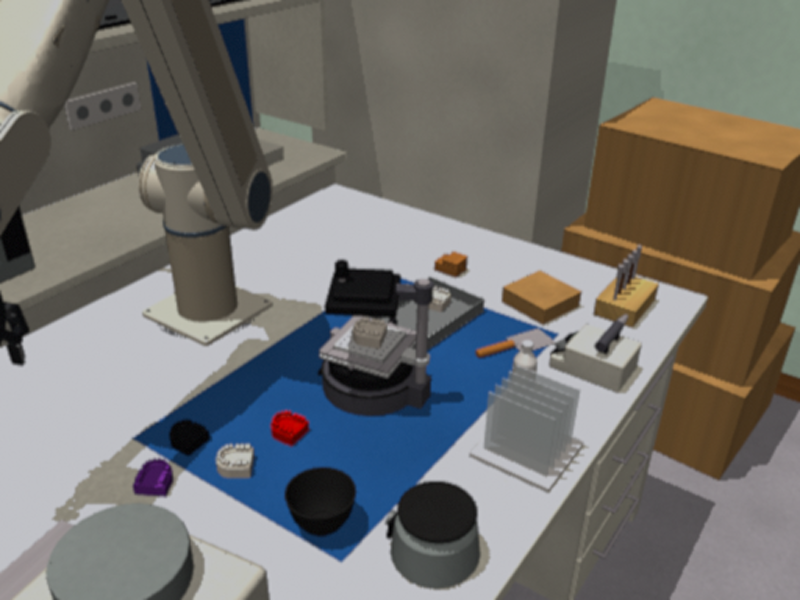

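View pics/top0.png

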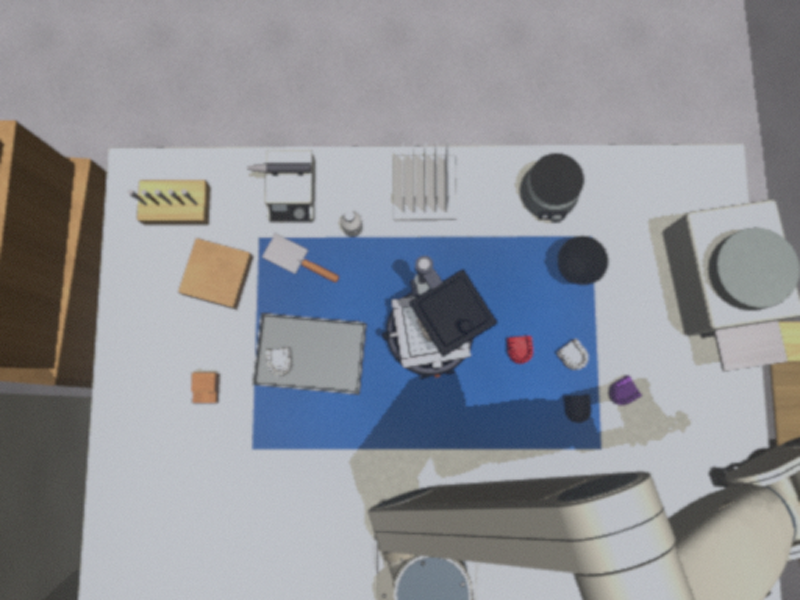

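Run:
```python
from h import *
import pickle
D=pickle.load(open('d0.pkl','rb'))
c,im,d=D['top']
def crop(n,u0,v0,w,h,k): save(n,cv2.resize(im[v0:v0+h,u0:u0+w],(w*k,h*k),interpolation=cv2.INTER_CUBIC))
crop('c_former',240,155,90,95,6)
crop('c_casts',310,190,110,90,7)
crop('c_pan',155,140,90,120,5)
for n,(u,v) in dict(white=(367,226),red=(332,223),black=(369,260),purple=(400,249),knob=(297,208),col=(271,169),head=(285,195),paint=(180,230)).items():
    print(n,world(c,u,v,d[v,u]).round())
c,im,d=D['scene']
crop('c_sc',190,160,140,110,5)
```

```text
white [ 436. -343.   21.]
red [ 447. -217.   24.]
black [ 315. -346.   20.]
purple [ 353. -453.   33.]
knob [467. -69. 309.]
col [594.   7. 271.]
head [512. -36. 273.]
paint [422. 330.  28.]
```

View pics/c_former.png

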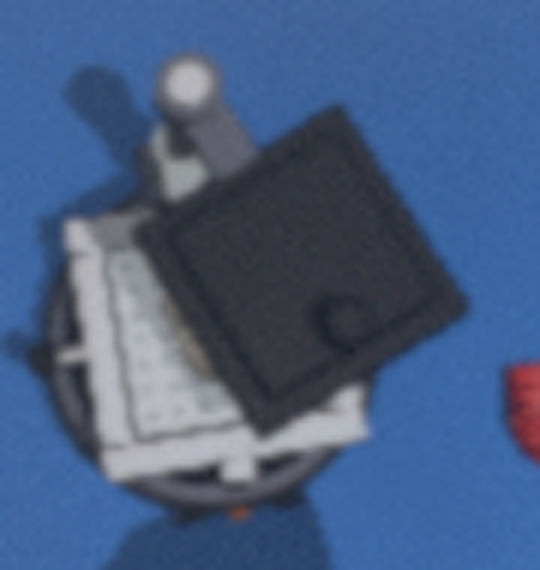

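View pics/c_casts.png

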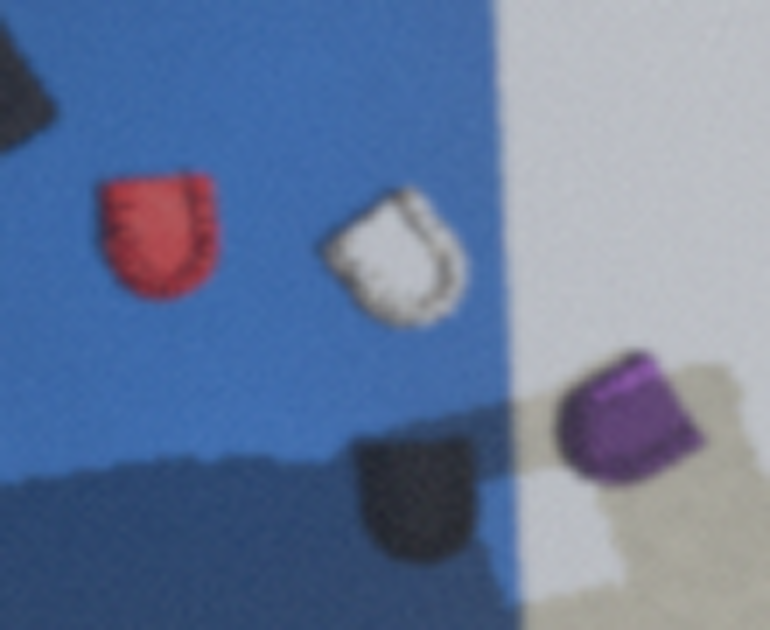

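View pics/c_pan.png

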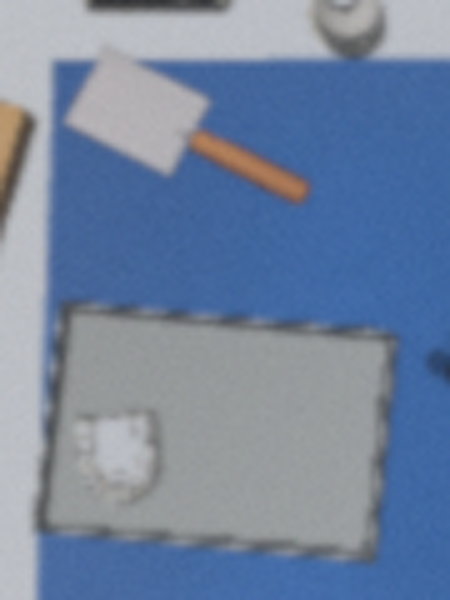

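View pics/c_sc.png

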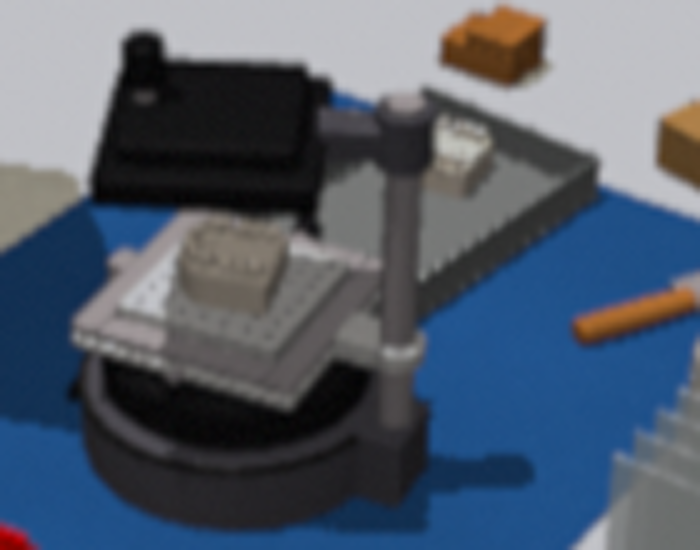

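Top view candidates for the waiting cast (native pixels): white (367,226), red (332,223), black (369,260), purple (400,249), plus the cast on the plate (about 275,208) and the pan cast (179,230). The white one is alone on the bench and is the one I want. The close crop shows it white and teeth up, with its flat heel facing up-left. Next I measure the former and the pan.

```bash
cat >> h.py <<'E'
def onz(cal,u,v,z):
    R=np.array(cal['R']);o=-R.T@np.array(cal['t']); r=R.T@np.array([(u-cal['cx'])/cal['fx'],(v-cal['cy'])/cal['fy'],1.]); return o+r*(z-o[2])/r[2]
E
python3 - <<'E'
from h import *
import pickle
D=pickle.load(open('d0.pkl','rb'))
c,im,d=D['top']
# crop resize pixel centre: u=(x+.5)/k-.5+u0
def P(x,y,k,u0,v0,z): return onz(c,(x+.5)/k-.5+u0,(y+.5)/k-.5+v0,z)[:2]
col=P(188,80,6,240,155,d[168,271] and 272); kn=P(343,320,6,240,155,311)
print('col',col,world(c,271,168,d[168,271]),'knob',kn,np.linalg.norm(kn-col))
f=[P(*q,6,240,155,112.5) for q in [(66,222),(112,481),(368,437)]]
print('frame',f,[np.linalg.norm(f[1]-f[0]),np.linalg.norm(f[2]-f[1])])
fx=f[0]-f[1]; fy=f[1]-f[2]; print('yaws',np.arctan2(fx[1],fx[0]),np.arctan2(-fy[0],fy[1]),'ctr',(f[0]+f[2])/2)
h=[P(*q,6,240,155,273) for q in [(337,105),(468,303),(265,435),(137,235)]]
hc=sum(h)/4;v=hc-col;print('head',h,hc,np.linalg.norm(v),np.arctan2(v[1],v[0]),np.arctan2(*(kn-col)[::-1]))
w=[P(*q,5,155,140,36) for q in [(65,305),(397,335),(372,557),(40,530)]]
print('pan',w,'ctr',sum(w)/4,np.arctan2(-(w[0]-w[1])[0],(w[0]-w[1])[1]),[np.linalg.norm(w[i]-w[i-1]) for i in range(4)])
# white cast mask
R,G,B=[im[:,:,i].astype(int) for i in range(3)]
def mask(u0,u1,v0,v1,zmin,zmax):
    pts=[]
    for v in range(v0,v1):
        for u in range(u0,u1):
            p=world(c,u,v,d[v,u])
            if zmin<p[2]<zmax: pts.append(p)
    return np.array(pts)
for n,b in dict(new=(350,385,210,243)).items():
    p=mask(*b,10,40); print(n,len(p),p.mean(0),p[:,2].max(),cv2.minAreaRect(p[:,:2].astype(np.float32)))
E
```

```text
col [597.15272354   6.99516327] [596.03105934   6.83573358 276.04346453] knob [467.06650825 -68.18612844] 150.24862739719413
frame [array([547.90375845,  73.73978681]), array([399.47793113,  47.57165925]), array([424.17040125, -97.4839936 ])] [np.float64(150.71495318992777), np.float64(147.1423137760248)]
yaws 0.17451103268375145 0.1686113188855603 ctr [486.03707985 -11.8721034 ]
head [array([583.48801426, -69.87814046]), array([ 480.23714743, -135.14403552]), array([413.00246195, -30.88228358]), array([515.77683051,  33.69829966])] [498.12611354 -50.55153997] 114.53336869288809 -2.6151684800493467 -2.6175559314368915
pan [array([527.68947841, 375.81456324]), array([505.32565284, 135.16169073]), array([346.69089806, 151.86013599]), array([365.90612939, 388.85142309])] ctr [436.40303967 262.92195326] -0.09266367468256446 [np.float64(162.3077685665062), np.float64(241.6897716983581), np.float64(159.5112017876743), np.float64(237.76899561851408)]
new 263 [ 431.16734291 -340.62897727   25.86508979] 39.540280299185056 ((436.4904479980469, -335.44720458984375), (113.60542297363281, 98.13761901855469), 75.45085144042969)
```

>>> apply_moves([
  {"grip":0,"offset":[0.0175,0.0348,0.0075],"rot":[0,0,0.0127]},
  {"grip":0,"offset":[0.0175,0.0348,0.0075],"rot":[0,0,0.0127]},
  {"grip":0,"offset":[0.0175,0.0348,0.0075],"rot":[0,0,0.0127]},
  {"grip":0,"offset":[0.0175,0.0348,0.0075],"rot":[0,0,0.0127]},
  {"grip":0,"offset":[0.0175,0.0348,0.0075],"rot":[0,0,0.0127]},
  {"grip":0,"offset":[0.0175,0.0348,0.0075],"rot":[0,0,0.0127]},
  {"grip":0,"offset":[0.0175,0.0348,0.0075],"rot":[0,0,0.0127]},
  {"grip":0,"offset":[0.0175,0.0348,0.0075],"rot":[0,0,0.0127]},
  {"grip":0,"offset":[0.0175,0.0348,0.0075],"rot":[0,0,0.0127]},
  {"grip":0,"offset":[0.0175,0.0348,0.0075],"rot":[0,0,0.0127]},
  {"grip":0,"offset":[0.0175,0.0348,0.0075],"rot":[0,0,0.0127]},
  {"grip":0,"offset":[0.0175,0.0348,0.0075],"rot":[0,0,0.0127]},
  {"grip":0,"offset":[0.0175,0.0348,0.0075],"rot":[0,0,0.0127]},
  {"grip":0,"offset":[0.0175,0.0348,0.0075],"rot":[0,0,0.0127]},
  {"grip":0,"offset":[0.0175,0.0348,0.0075],"rot":[0,0,0.0127]},
  {"grip":0,"offset":[0,0,0]},
])

```text
$.moves[15]: bad value
```

Run:
```python
from h import *
print(arm.calibration('wrist'))
im,d=arm.capture('wrist'); save('w1',im); s=arm.sense(); print(s['ee_pos'],s['tcp_rot'],s['contact_force'])
```

```text
{'fx': 297.3186396354542, 'fy': 297.3186396354542, 'cx': 252.85397141828093, 'cy': 189.26421111959607, 'R': array([[ 0.32867124, -0.94444098, -0.00254144],
       [-0.90929155, -0.31716407,  0.26943612],
       [-0.25527257, -0.08624499, -0.96301491]]), 't': array([-624.29451143,  -35.49455974,  378.94832351])}
[ 205.30956966 -590.095339    404.13015253] [-3.14156608e+00  1.17743736e-03 -1.23604726e+00] [ 0.60219846 -0.67975922 -0.20161552]
```

View pics/w1.png

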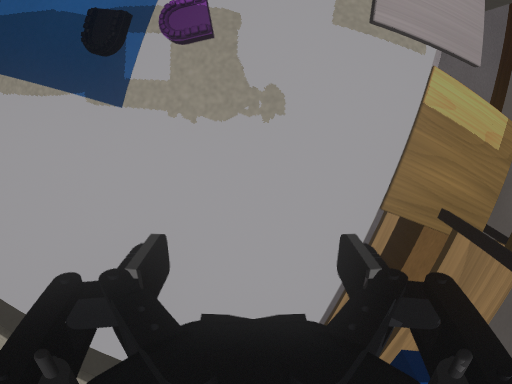

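The last row had no "rot", so the call was refused and the arm hasn't moved. The wrist picture still shows the start view, with the black cast at (105,32) and purple at (187,22). I resend with every field filled in.

>>> apply_moves([
  {"grip":0,"offset":[0.0175,0.0348,0.0075],"rot":[0,0,0.0127]},
  {"grip":0,"offset":[0.0175,0.0348,0.0075],"rot":[0,0,0.0127]},
  {"grip":0,"offset":[0.0175,0.0348,0.0075],"rot":[0,0,0.0127]},
  {"grip":0,"offset":[0.0175,0.0348,0.0075],"rot":[0,0,0.0127]},
  {"grip":0,"offset":[0.0175,0.0348,0.0075],"rot":[0,0,0.0127]},
  {"grip":0,"offset":[0.0175,0.0348,0.0075],"rot":[0,0,0.0127]},
  {"grip":0,"offset":[0.0175,0.0348,0.0075],"rot":[0,0,0.0127]},
  {"grip":0,"offset":[0.0175,0.0348,0.0075],"rot":[0,0,0.0127]},
  {"grip":0,"offset":[0.0175,0.0348,0.0075],"rot":[0,0,0.0127]},
  {"grip":0,"offset":[0.0175,0.0348,0.0075],"rot":[0,0,0.0127]},
  {"grip":0,"offset":[0.0175,0.0348,0.0075],"rot":[0,0,0.0127]},
  {"grip":0,"offset":[0.0175,0.0348,0.0075],"rot":[0,0,0.0127]},
  {"grip":0,"offset":[0.0175,0.0348,0.0075],"rot":[0,0,0.0127]},
  {"grip":0,"offset":[0.0175,0.0348,0.0075],"rot":[0,0,0.0127]},
  {"grip":0,"offset":[0.0175,0.0348,0.0075],"rot":[0,0,0.0127]},
  {"grip":0,"offset":[0,0,0],"rot":[0,0,0]},
])

```text
time_s: 1.75
ee_pos: [469.4, -65.2, 518.1]
tcp_rot: [-3.139, -0.0, -1.041]
contact_force: [0.6, -0.8, -0.3]
opening: 85.3
```

Run:
```python
from h import *
s=arm.sense(); print(s['ee_pos'],s['tcp_rot'],s['qpos'])
im,d=arm.capture('wrist'); save('w2',im)
```

```text
[469.3792947  -65.20647813 518.13519696] [-3.13923557e+00 -4.90732797e-04 -1.04101184e+00] [-1.63455342e-01  6.89115638e-02  1.82723651e+00  1.19214916e-03
  1.24331818e+00  8.77173658e-01]
```

View pics/w2.png

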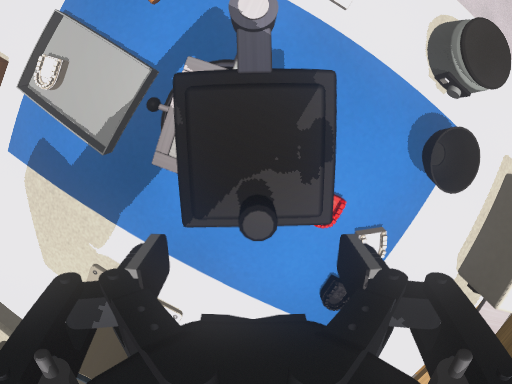

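The knob (258,220) lies midway between the jaws. I descend and pinch it.

>>> apply_moves([
  {"grip":0,"offset":[-0.0022,-0.003,-0.015],"rot":[0,0,0]},
  {"grip":0,"offset":[0,0,-0.02],"rot":[0,0,0]},
  {"grip":0,"offset":[0,0,-0.015],"rot":[0,0,0]},
  {"grip":0,"offset":[0,0,-0.01],"rot":[0,0,0]},
  {"grip":120,"offset":[0,0,0],"rot":[0,0,0]},
  {"grip":255,"offset":[0,0,0],"rot":[0,0,0]},
  {"grip":255,"offset":[0,0,0],"rot":[0,0,0]},
  {"grip":255,"offset":[0,0,0],"rot":[0,0,0]},
  {"grip":255,"offset":[0,0,0],"rot":[0,0,0]},
  {"grip":255,"offset":[0,0,0],"rot":[0,0,0]},
], squeeze=25)

```text
time_s: 2.8
ee_pos: [465.9, -71.3, 458.0]
tcp_rot: [-3.141, -0.001, -1.045]
contact_force: [-1.4, 0.1, 5.7]
opening: 25.3
```

Run:
```python
import numpy as np
a0=-2.616
a=a0+np.arange(0,1.86,0.1)
p=np.c_[np.cos(a),np.sin(a)]*150
print(np.round(np.diff(p,axis=0)/1000,4).tolist())
```

```text
[[0.0082, -0.0126], [0.0094, -0.0117], [0.0105, -0.0107], [0.0115, -0.0096], [0.0124, -0.0084], [0.0132, -0.0071], [0.0138, -0.0058], [0.0143, -0.0044], [0.0147, -0.0029], [0.0149, -0.0014], [0.015, 0.0001], [0.0149, 0.0016], [0.0147, 0.003], [0.0143, 0.0045], [0.0138, 0.0059], [0.0131, 0.0073], [0.0123, 0.0085], [0.0114, 0.0097]]
```

>>> apply_moves([
  {"grip":255,"offset":[0.0082,-0.0126,0],"rot":[0,0,0.1]},
  {"grip":255,"offset":[0.0094,-0.0117,0],"rot":[0,0,0.1]},
  {"grip":255,"offset":[0.0105,-0.0107,0],"rot":[0,0,0.1]},
  {"grip":255,"offset":[0.0115,-0.0096,0],"rot":[0,0,0.1]},
  {"grip":255,"offset":[0.0124,-0.0084,0],"rot":[0,0,0.1]},
  {"grip":255,"offset":[0.0132,-0.0071,0],"rot":[0,0,0.1]},
  {"grip":255,"offset":[0.0138,-0.0058,0],"rot":[0,0,0.1]},
  {"grip":255,"offset":[0.0143,-0.0044,0],"rot":[0,0,0.1]},
  {"grip":255,"offset":[0.0147,-0.0029,0],"rot":[0,0,0.1]},
  {"grip":255,"offset":[0,0,0],"rot":[0,0,0]},
])

```text
time_s: 3.8
ee_pos: [575.8, -143.1, 458.0]
tcp_rot: [-3.137, -0.003, -0.142]
contact_force: [2.4, 10.6, 6.4]
opening: 25.6
```

>>> apply_moves([
  {"grip":255,"offset":[0.0149,0.0,0],"rot":[0,0,0.1]},
  {"grip":255,"offset":[0.015,0.0011,0],"rot":[0,0,0.1]},
  {"grip":255,"offset":[0.0149,0.0016,0],"rot":[0,0,0.1]},
  {"grip":255,"offset":[0.0147,0.003,0],"rot":[0,0,0.1]},
  {"grip":255,"offset":[0.0143,0.0045,0],"rot":[0,0,0.1]},
  {"grip":255,"offset":[0.0138,0.0059,0],"rot":[0,0,0.1]},
  {"grip":255,"offset":[0.0131,0.0073,0],"rot":[0,0,0.1]},
  {"grip":255,"offset":[0.0123,0.0085,0],"rot":[0,0,0.1]},
  {"grip":255,"offset":[0,0,0],"rot":[0,0,0]},
])

```text
time_s: 4.7
ee_pos: [688.2, -111.4, 458.1]
tcp_rot: [3.14, -0.003, 0.657]
contact_force: [2.0, 0.9, 5.9]
opening: 25.1
```

>>> apply_moves([
  {"grip":255,"offset":[0.0047,0.0037,0],"rot":[0,0,0.04]},
  {"grip":255,"offset":[0.0046,0.0039,0],"rot":[0,0,0.04]},
  {"grip":255,"offset":[0.0044,0.0041,0],"rot":[0,0,0.04]},
  {"grip":255,"offset":[0.001,0.001,0],"rot":[0,0,0.01]},
  {"grip":255,"offset":[0,0,0],"rot":[0,0,0]},
])

```text
time_s: 5.2
ee_pos: [701.7, -99.7, 458.1]
tcp_rot: [3.14, -0.002, 0.783]
contact_force: [2.5, 2.7, 5.0]
opening: 25.2
```

>>> apply_moves([
  {"grip":255,"offset":[0.0014,0.0014,0],"rot":[0,0,0.0]},
  {"grip":255,"offset":[0.0014,0.0014,0],"rot":[0,0,0]},
  {"grip":255,"offset":[0,0,0],"rot":[0,0,0]},
])

```text
time_s: 5.5
ee_pos: [703.4, -98.1, 458.0]
tcp_rot: [3.141, 0.003, 0.783]
contact_force: [-5.5, -4.1, 7.8]
opening: 25.0
```

>>> apply_moves([
  {"grip":255,"offset":[0.0014,0.0014,0],"rot":[0,0,0.0]},
  {"grip":255,"offset":[0,0,0],"rot":[0,0,0]},
])

```text
time_s: 5.7
ee_pos: [704.0, -97.8, 458.0]
tcp_rot: [-3.141, 0.006, 0.782]
contact_force: [-10.3, -8.5, 10.9]
opening: 25.0
```

The force of about 13 N against the motion, with almost no further movement, means it is at the stop. I release and go back over the plate to look.

>>> apply_moves([
  {"grip":60,"offset":[0,0,0],"rot":[0,0,0]},
  {"grip":60,"offset":[0,0,0],"rot":[0,0,0]},
  {"grip":60,"offset":[0,0,0],"rot":[0,0,0]},
  {"grip":60,"offset":[0,0,0.01],"rot":[0,0,0]},
  {"grip":40,"offset":[0,0,0.02],"rot":[0,0,0]},
  {"grip":0,"offset":[0,0,0.03],"rot":[0,0,0]},
])

```text
time_s: 6.3
ee_pos: [705.4, -95.4, 516.4]
tcp_rot: [-3.139, 0.002, 0.785]
contact_force: [0.6, -0.3, 0.6]
opening: 83.9
```

>>> apply_moves([
  {"grip":0,"offset":[-0.014,0.0037,0],"rot":[0,0,-0.11]},
  {"grip":0,"offset":[-0.014,0.0037,0],"rot":[0,0,-0.11]},
  {"grip":0,"offset":[-0.014,0.0037,0],"rot":[0,0,-0.11]},
  {"grip":0,"offset":[-0.014,0.0037,0],"rot":[0,0,-0.11]},
  {"grip":0,"offset":[-0.014,0.0037,0],"rot":[0,0,-0.11]},
  {"grip":0,"offset":[-0.014,0.0037,0],"rot":[0,0,-0.11]},
  {"grip":0,"offset":[-0.014,0.0037,0],"rot":[0,0,-0.11]},
  {"grip":0,"offset":[-0.014,0.0037,0],"rot":[0,0,-0.11]},
  {"grip":0,"offset":[-0.014,0.0037,0],"rot":[0,0,-0.11]},
  {"grip":0,"offset":[-0.014,0.0037,0],"rot":[0,0,-0.11]},
  {"grip":0,"offset":[-0.014,0.0037,0],"rot":[0,0,-0.11]},
  {"grip":0,"offset":[-0.014,0.0037,0],"rot":[0,0,-0.11]},
  {"grip":0,"offset":[-0.014,0.0037,0],"rot":[0,0,-0.11]},
  {"grip":0,"offset":[-0.014,0.0037,0],"rot":[0,0,-0.11]},
  {"grip":0,"offset":[-0.014,0.0037,0],"rot":[0,0,-0.11]},
  {"grip":0,"offset":[-0.014,0.0037,0],"rot":[0,0,-0.11]},
  {"grip":0,"offset":[-0.014,0.0037,0],"rot":[0,0,-0.11]},
  {"grip":0,"offset":[-0.014,0.0037,0],"rot":[0,0,-0.11]},
  {"grip":0,"offset":[-0.014,0.0037,0],"rot":[0,0,-0.11]},
  {"grip":0,"offset":[0,0,0],"rot":[0,0,0]},
])

```text
time_s: 8.3
ee_pos: [438.5, -25.0, 517.9]
tcp_rot: [-3.141, -0.0, -1.306]
contact_force: [0.7, 0.3, 0.0]
opening: 85.4
```

Run:
```python
from h import *
import pickle
D={}
s=arm.sense(); print(s['ee_pos'],s['tcp_rot'],s['qpos'])
for n in ['wrist','top','scene']:
    c=arm.calibration(n); im,d=arm.capture(n); D[n]=(c,im,d); save(n+'3',cv2.resize(im,(768,576),interpolation=cv2.INTER_CUBIC))
pickle.dump(D,open('d3.pkl','wb'))
```

```text
[438.49820635 -24.97625558 517.91428049] [-3.14104816e+00 -1.20214494e-04 -1.30597681e+00] [-8.40158869e-02  9.05250441e-03  1.89062779e+00  7.72909014e-05
  1.24135957e+00  1.22193591e+00]
```

View pics/wrist3.png

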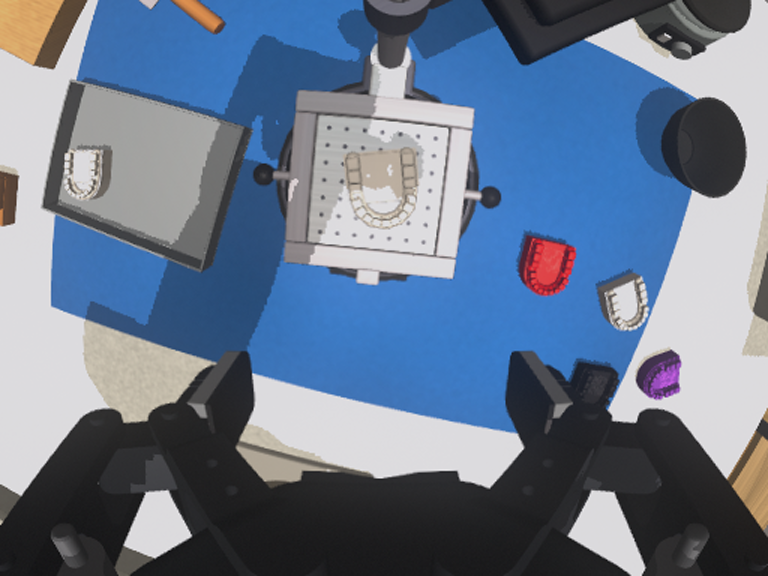

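View pics/top3.png

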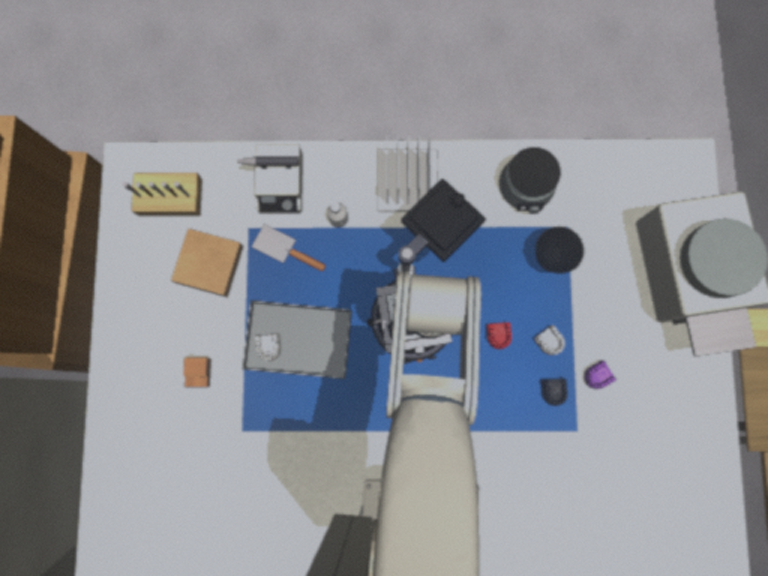

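```bash
cat >> h.py <<'E'
def fcloud(cal,d):
    v,u=np.mgrid[0:d.shape[0],0:d.shape[1]]
    x=(u-cal['cx'])/cal['fx'];y=(v-cal['cy'])/cal['fy'];r=np.hypot(x,y)+1e-12
    s=np.tan(np.minimum(r,1.5))/r
    p=np.stack([x*s*d,y*s*d,d],-1)
    return (p-np.array(cal['t']))@np.array(cal['R'])
def rect(cal,im,x0,x1,y0,y1,z,k):
    # top-down: image up=+x, left=+y
    X,Y=np.meshgrid(np.arange(x1,x0,-1./k),np.arange(y1,y0,-1./k),indexing='ij')
    p=np.stack([X,Y,np.full_like(X,z)],-1)@np.array(cal['R']).T+np.array(cal['t'])
    rr=np.hypot(p[...,0],p[...,1]);th=np.arctan2(rr,p[...,2])/rr
    return cv2.remap(im,(p[...,0]*th*cal['fx']+cal['cx']).astype(np.float32),(p[...,1]*th*cal['fy']+cal['cy']).astype(np.float32),cv2.INTER_CUBIC)
E
python3 - <<'E'
from h import *
import pickle
c,im,d=pickle.load(open('d3.pkl','rb'))['wrist']
p=fcloud(c,d)
def stat(n,x,y,z0,z1):
    m=(abs(p[...,0]-x[0])<x[1])&(abs(p[...,1]-y[0])<y[1])&(p[...,2]>z0)&(p[...,2]<z1)&(d>0)
    q=p[m]; 
    print(n,len(q), np.percentile(q[:,2],[1,50,99]).round(1), q.mean(0).round(1),cv2.minAreaRect(q[:,:2].astype(np.float32)));return q
stat('old',(488,45),(-12,45),126,165)
stat('plate',(488,70),(-12,70),117,123)
stat('new',(436,50),(-338,50),6,45)
stat('pair',(430,50),(330,45),10,45)
stat('column',(597,25),(7,25),265,300)
save('r_old',rect(c,im,410,590,-100,80,120,4))
save('r_old_t',rect(c,im,430,550,-70,50,150,6))
save('r_new',rect(c,im,380,490,-390,-290,30,6))
save('r_pan',rect(c,im,330,540,130,400,20,2.5))
E
```

```text
old 2304 [140.6 144.8 154.5] [487.4 -14.2 146.5] ((484.9257507324219, -15.473770141601562), (61.7977294921875, 56.276405334472656), 21.1289119720459)
plate 5140 [117.7 119.7 121.5] [487.1  -7.4 119.7] ((486.25384521484375, -9.815940856933594), (108.60688018798828, 108.54229736328125), 9.382034301757812)
new 906 [ 7.  22.5 34.3] [ 435.1 -336.5   23.8] ((432.6626281738281, -340.6444396972656), (58.949485778808594, 56.764259338378906), 35.264766693115234)
pair 894 [11.4 28.1 37.9] [421.9 332.6  28.3] ((419.30426025390625, 336.0010681152344), (62.87606430053711, 55.184200286865234), 9.75857925415039)
column 441 [265.4 272.3 275. ] [581.8   4.4 271.6] ((582.4432373046875, 4.479249954223633), (11.234562873840332, 32.79138946533203), 14.091955184936523)
```

View pics/r_old.png

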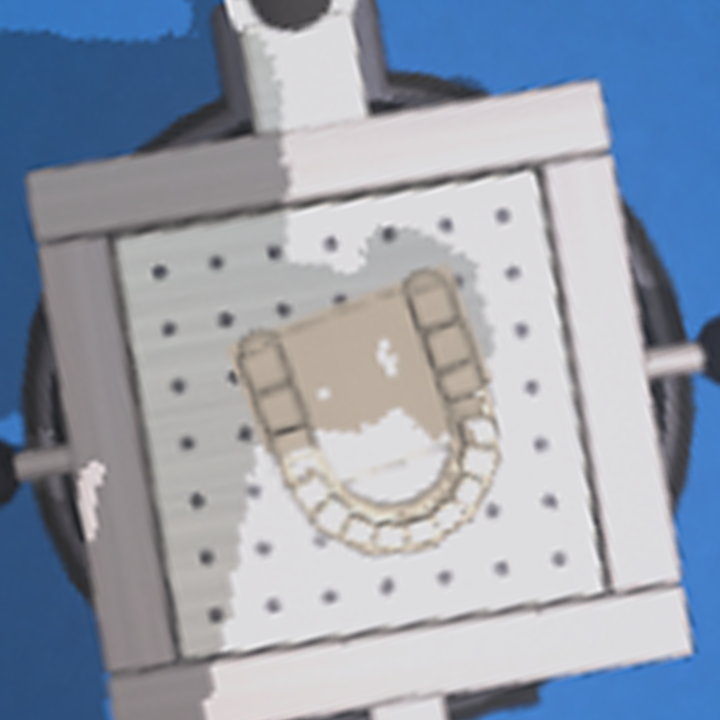

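View pics/r_new.png

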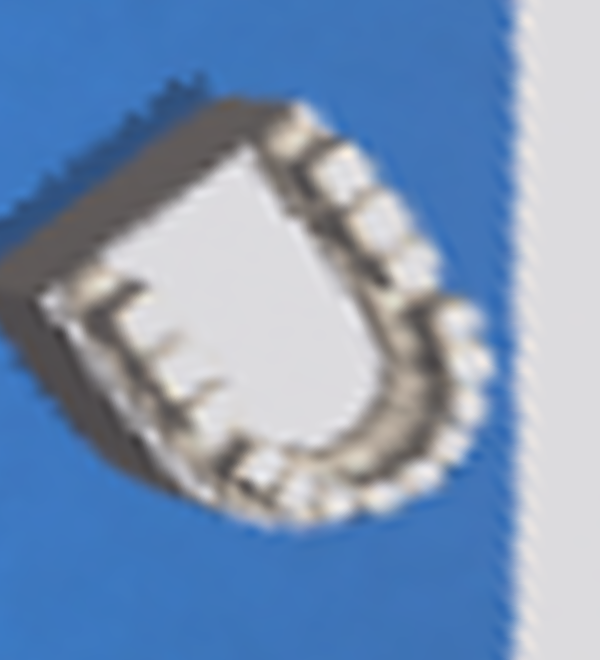

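View pics/r_pan.png

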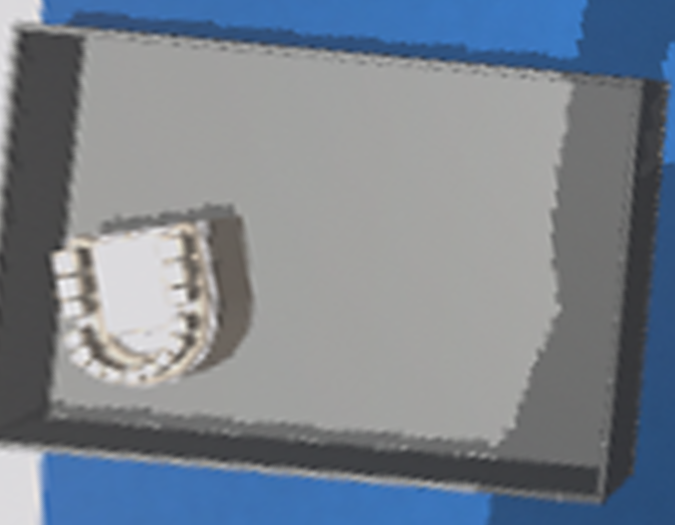

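Run:
```python
from h import *
import pickle
c,im,d=pickle.load(open('d3.pkl','rb'))['scene']
save('s3c',cv2.resize(im[60:280,170:400],None,fx=3.4,fy=2.7*1,interpolation=cv2.INTER_CUBIC) if 0 else cv2.resize(im[40:260,170:400],None,fx=2.7,fy=2.7,interpolation=cv2.INTER_CUBIC))
w=pickle.load(open('d3.pkl','rb'))['wrist'][0]
R=np.array(w['R']);o=-R.T@np.array(w['t']);print(o,R[2])
q=R@0 if 0 else np.array(c['R'])@o+np.array(c['t']);u=q[0]/q[2]*c['fx']+c['cx'];v=q[1]/q[2]*c['fy']+c['cy'];print(u,v,(u-170)*2.7,(v-40)*2.7)
```

```text
[504.25878494  -7.69912638 486.82271152] [-0.25991022 -0.0695165  -0.96312727]
241.80066060170756 104.54344084676754 193.86178362461044 174.26729028627236
```

View pics/s3c.png

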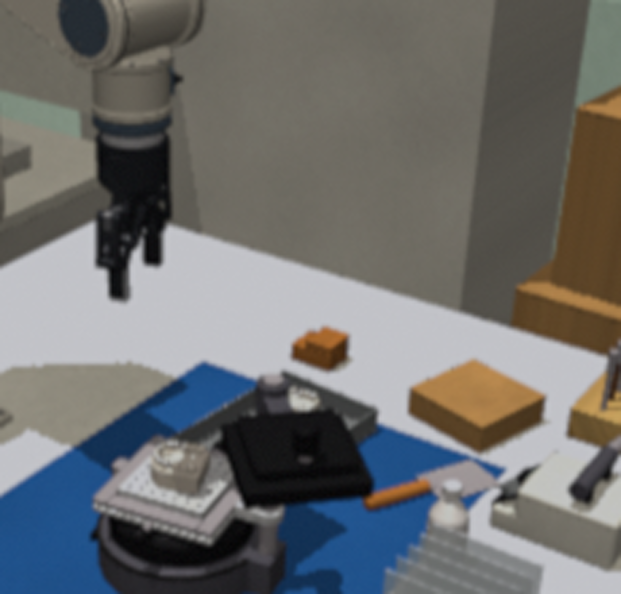

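The wrist camera has no body in the scene view (projected to crop (194,174), where there is nothing), so the column clears. The heater is swung clear of the plate. The old cast measures 61.8 × 56.3 mm, centred at (485,-15.5), yaw 0.37, which matches the description. I approach it.

>>> apply_moves([
  {"grip":0,"offset":[0.0069,0.0016,-0.02],"rot":[0,0,0.013]},
  {"grip":0,"offset":[0.0069,0.0016,-0.02],"rot":[0,0,0.013]},
  {"grip":0,"offset":[0.0069,0.0016,-0.02],"rot":[0,0,0.013]},
  {"grip":0,"offset":[0.0069,0.0016,-0.02],"rot":[0,0,0.013]},
  {"grip":0,"offset":[0.0069,0.0016,-0.02],"rot":[0,0,0.013]},
  {"grip":0,"offset":[0.0069,0.0016,-0.02],"rot":[0,0,0.013]},
  {"grip":0,"offset":[0.0069,0.0016,-0.02],"rot":[0,0,0.013]},
  {"grip":0,"offset":[0.0069,0.0016,-0.02],"rot":[0,0,0.013]},
  {"grip":0,"offset":[0,0,0],"rot":[0,0,0]},
])

```text
time_s: 9.35
ee_pos: [495.3, -12.6, 354.9]
tcp_rot: [3.138, 0.002, -1.2]
contact_force: [-0.5, -0.9, -0.6]
opening: 85.6
```

Run:
```python
from h import *
s=arm.sense(); print(s['ee_pos'],s['tcp_rot'])
c=arm.calibration('wrist'); im,d=arm.capture('wrist'); save('w4',im)
p=fcloud(c,d)
def stat(n,x,y,z0,z1):
    m=(abs(p[...,0]-x[0])<x[1])&(abs(p[...,1]-y[0])<y[1])&(p[...,2]>z0)&(p[...,2]<z1)&(d>0)
    q=p[m]; print(n,len(q), np.percentile(q[:,2],[1,50,99]).round(1), q.mean(0).round(1),cv2.minAreaRect(q[:,:2].astype(np.float32)))
stat('old',(488,45),(-12,45),126,165)
stat('plate',(488,70),(-12,70),117,123)
save('r4',rect(c,im,410,590,-100,80,120,3.3))
```

```text
[495.27514613 -12.58406866 354.87522791] [ 3.13789021e+00  1.66302059e-03 -1.19967268e+00]
old 7143 [128.6 144.7 154.4] [491.3 -12.8 146. ] ((486.0317077636719, -14.756710052490234), (60.78076934814453, 56.032554626464844), 20.307270050048828)
plate 12192 [118.  119.7 121.3] [496.7  -3.8 119.7] ((486.4172668457031, -9.904407501220703), (108.75357055664062, 108.54114532470703), 9.28744125366211)
```

View pics/w4.png

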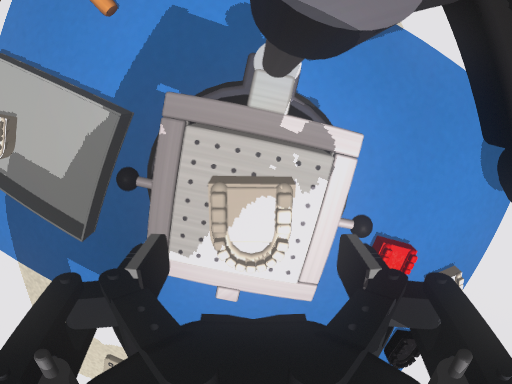

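View pics/r4.png

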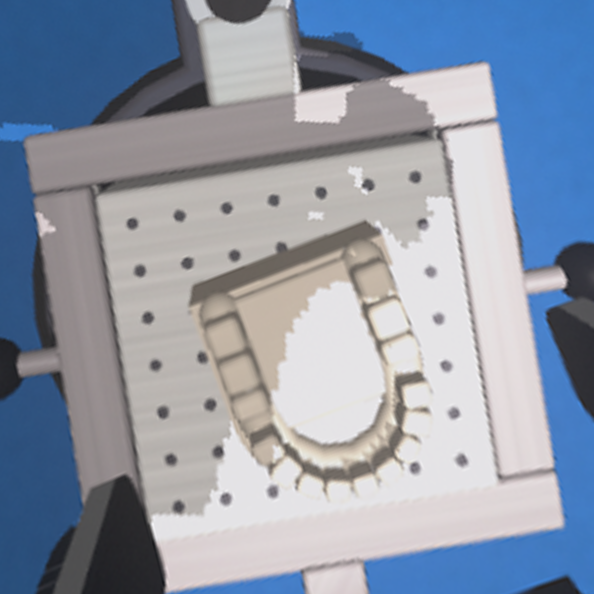

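>>> apply_moves([
  {"grip":0,"offset":[-0.0008,0.001,-0.015],"rot":[0,0,0]},
  {"grip":0,"offset":[0,0,-0.015],"rot":[0,0,0]},
  {"grip":0,"offset":[0,0,-0.015],"rot":[0,0,0]},
  {"grip":0,"offset":[0,0,-0.01],"rot":[0,0,0]},
  {"grip":0,"offset":[0,0,-0.004],"rot":[0,0,0]},
  {"grip":0,"offset":[0,0,0],"rot":[0,0,0]},
])

```text
time_s: 10.0
ee_pos: [494.1, -11.6, 298.4]
tcp_rot: [3.142, 0.0, -1.201]
contact_force: [0.1, 0.4, 0.5]
opening: 85.6
```

Run:
```python
from h import *
im,d=arm.capture('wrist'); save('w5',im)
im,d=arm.capture('scene'); save('s5',cv2.resize(im[150:260,190:330],None,fx=5,fy=5,interpolation=cv2.INTER_CUBIC))
```

```text
(no output)
```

View pics/w5.png

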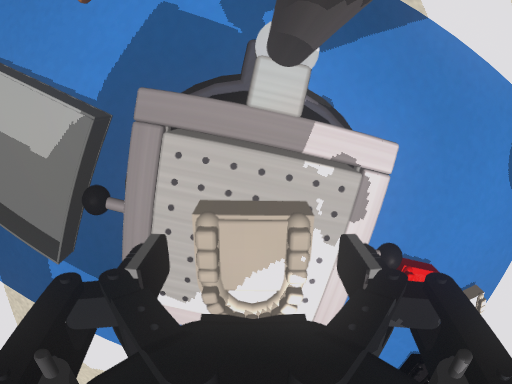

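View pics/s5.png

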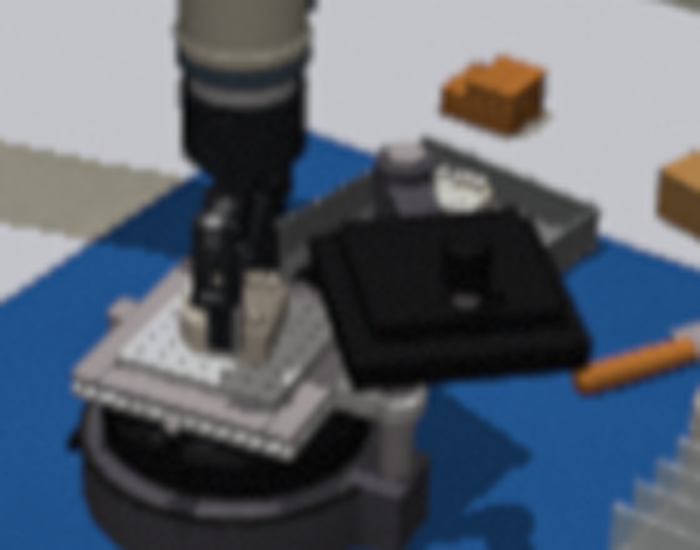

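>>> apply_moves([
  {"grip":0,"offset":[0,0,-0.003],"rot":[0,0,0]},
  {"grip":60,"offset":[0,0,0],"rot":[0,0,0]},
  {"grip":80,"offset":[0,0,0],"rot":[0,0,0]},
  {"grip":255,"offset":[0,0,0],"rot":[0,0,0]},
  {"grip":255,"offset":[0,0,0],"rot":[0,0,0]},
  {"grip":255,"offset":[0,0,0],"rot":[0,0,0]},
  {"grip":255,"offset":[0,0,0],"rot":[0,0,0]},
  {"grip":255,"offset":[0,0,0],"rot":[0,0,0]},
], squeeze=40)

```text
time_s: 10.9
ee_pos: [494.1, -11.6, 295.6]
tcp_rot: [-3.141, -0.0, -1.202]
contact_force: [-1.2, 1.1, 5.5]
opening: 55.3
```

>>> apply_moves([
  {"grip":255,"offset":[0,0,0.003],"rot":[0,0,0]},
  {"grip":255,"offset":[0,0,0.007],"rot":[0,0,0]},
  {"grip":255,"offset":[0,0,0.02],"rot":[0,0,0]},
  {"grip":255,"offset":[0,0,0.03],"rot":[0,0,0]},
  {"grip":255,"offset":[0,0,0.02],"rot":[0,0,0]},
  {"grip":255,"offset":[0,0,0],"rot":[0,0,0]},
])

```text
time_s: 11.5
ee_pos: [494.9, -11.6, 378.0]
tcp_rot: [-3.136, -0.002, -1.201]
contact_force: [1.1, -0.9, -1.5]
opening: 55.2
```

```bash
cat >> h.py <<'E'
def stat(p,d,n,x,y,z0,z1):
    m=(abs(p[...,0]-x[0])<x[1])&(abs(p[...,1]-y[0])<y[1])&(p[...,2]>z0)&(p[...,2]<z1)&(d>0)
    q=p[m]; print(n,len(q), np.percentile(q[:,2],[1,50,99]).round(1), q.mean(0).round(1),cv2.minAreaRect(q[:,:2].astype(np.float32))); return q
E
python3 - <<'E'
from h import *
s=arm.sense(); print(s['ee_pos'],s['tcp_rot'],s['opening'],s['contact_force'])
c=arm.calibration('wrist'); im,d=arm.capture('wrist'); save('w6',im)
p=fcloud(c,d)
stat(p,d,'plate',(488,70),(-12,70),117,123)
import pickle;pickle.dump((c,im,d),open('d6.pkl','wb'))
q=stat(p,d,'teeth',(494,45),(-12,36),205,240)
c2,i2,d2=arm.calibration('scene'),*arm.capture('scene'); save('s6',cv2.resize(i2[110:260,170:330],None,fx=4,fy=4))
E
```

```text
[494.86017417 -11.61821706 378.04778069] [-3.13648330e+00 -2.27303882e-03 -1.20149768e+00] 55.173740683611484 [ 1.13495215 -0.89580082 -1.46721187]
plate 9055 [118.  119.7 121.3] [5.114e+02 2.000e-01 1.197e+02] ((493.76324462890625, -8.59744644165039), (93.80870056152344, 108.62086486816406), 9.32183837890625)
teeth 14141 [207.  227.  238.3] [497.9 -11.8 227.5] ((492.10211181640625, -16.90579605102539), (55.012393951416016, 75.55735778808594), 20.63456916809082)
```

View pics/w6.png

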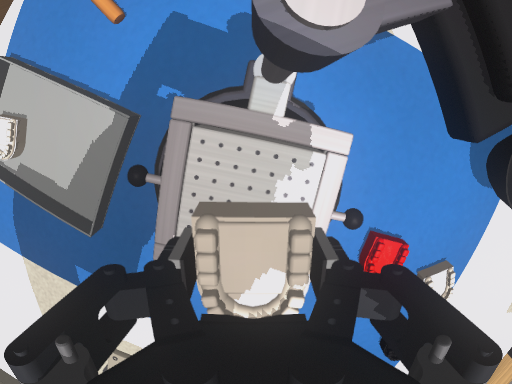

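View pics/s6.png

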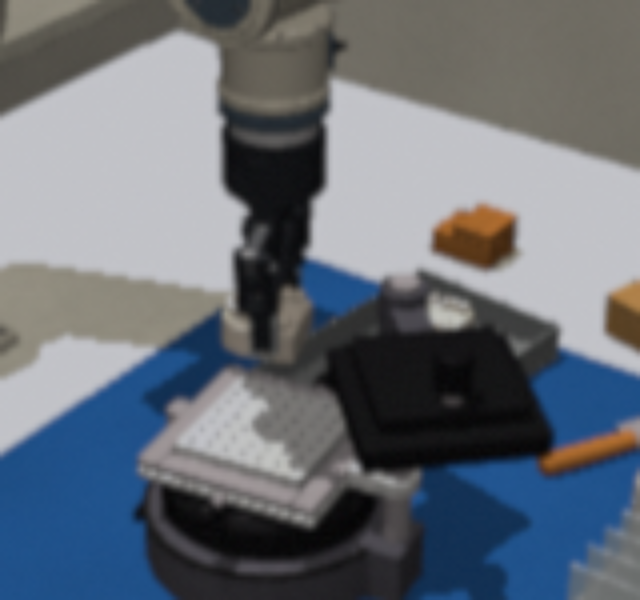

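>>> apply_moves([
  {"grip":255,"offset":[-0.0023,0.009,0],"rot":[0,0,-0.019]},
  {"grip":255,"offset":[-0.0046,0.018,0],"rot":[0,0,-0.039]},
  {"grip":255,"offset":[-0.0046,0.018,0],"rot":[0,0,-0.039]},
  {"grip":255,"offset":[-0.0046,0.018,0],"rot":[0,0,-0.039]},
  {"grip":255,"offset":[-0.0046,0.018,0],"rot":[0,0,-0.039]},
  {"grip":255,"offset":[-0.0046,0.018,0],"rot":[0,0,-0.039]},
  {"grip":255,"offset":[-0.0046,0.018,0],"rot":[0,0,-0.039]},
  {"grip":255,"offset":[-0.0046,0.018,0],"rot":[0,0,-0.039]},
  {"grip":255,"offset":[-0.0046,0.018,0],"rot":[0,0,-0.039]},
  {"grip":255,"offset":[-0.0046,0.018,0],"rot":[0,0,-0.039]},
  {"grip":255,"offset":[-0.0046,0.018,0],"rot":[0,0,-0.039]},
  {"grip":255,"offset":[-0.0046,0.018,0],"rot":[0,0,-0.039]},
  {"grip":255,"offset":[-0.0023,0.009,0],"rot":[0,0,-0.019]},
  {"grip":255,"offset":[0,0,0],"rot":[0,0,0]},
])

```text
time_s: 13.0
ee_pos: [438.1, 205.1, 373.8]
tcp_rot: [3.139, -0.001, -1.667]
contact_force: [0.5, -0.5, -1.2]
opening: 55.1
```

Run:
```python
from h import *
s=arm.sense(); print(s['ee_pos'],s['tcp_rot'],s['opening'],s['contact_force'])
c=arm.calibration('wrist'); im,d=arm.capture('wrist'); save('w7',im)
p=fcloud(c,d)
save('r7',rect(c,im,330,550,110,410,36,2.6))
i2,d2=arm.capture('top'); save('t7',cv2.resize(i2[130:270,140:280],None,fx=4,fy=4,interpolation=cv2.INTER_CUBIC))
```

```text
[438.07697117 205.11077823 373.77510797] [ 3.13923185e+00 -1.15578748e-03 -1.66704648e+00] 55.06615246047624 [ 0.5021274  -0.47997971 -1.23903173]
```

View pics/w7.png

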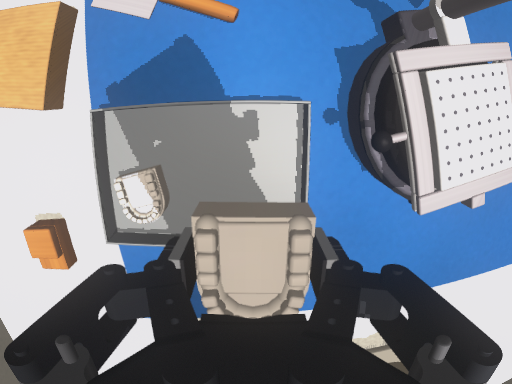

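View pics/r7.png

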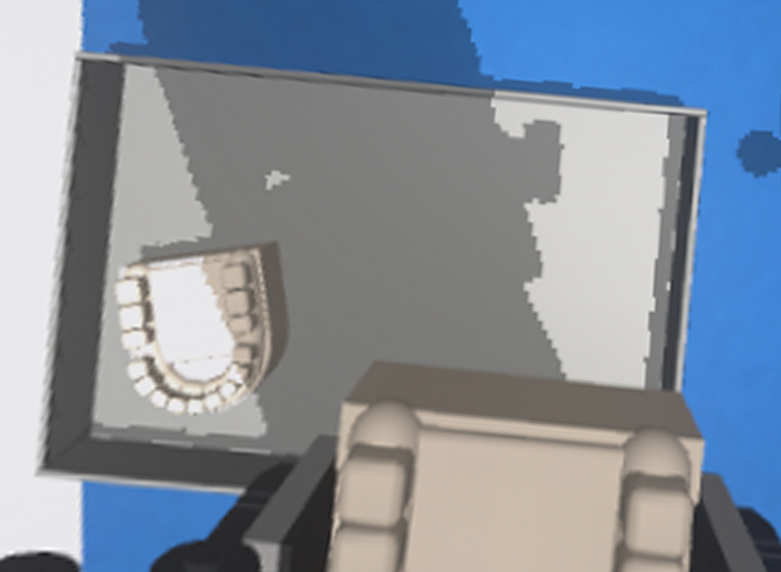

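View pics/t7.png

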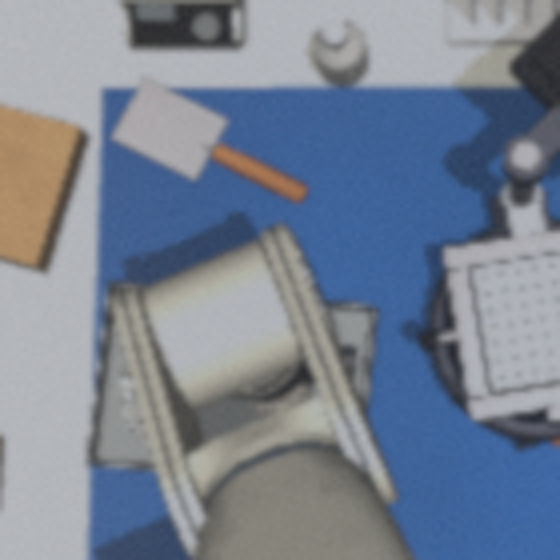

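The free half is clear: in r7 the pan rim corners are (78,52), (706,112) and (40,472), and the pair cast is at (200,330). I lower the cast.

>>> apply_moves([
  {"grip":255,"offset":[0.0012,0.001,-0.01],"rot":[0,0,0]},
  {"grip":255,"offset":[0.0012,0.0005,-0.025],"rot":[0,0,0]},
  {"grip":255,"offset":[0,0,-0.03],"rot":[0,0,0]},
  {"grip":255,"offset":[0,0,-0.03],"rot":[0,0,0]},
  {"grip":255,"offset":[0,0,-0.03],"rot":[0,0,0]},
  {"grip":255,"offset":[0,0,-0.03],"rot":[0,0,0]},
  {"grip":255,"offset":[0,0,-0.02],"rot":[0,0,0]},
  {"grip":255,"offset":[0,0,-0.01],"rot":[0,0,0]},
  {"grip":255,"offset":[0,0,-0.003],"rot":[0,0,0]},
  {"grip":255,"offset":[0,0,0],"rot":[0,0,0]},
])

```text
time_s: 14.1
ee_pos: [441.4, 205.7, 187.1]
tcp_rot: [3.141, -0.0, -1.669]
contact_force: [1.0, -0.3, -0.9]
opening: 54.6
```

>>> apply_moves([
  {"grip":255,"offset":[0,0,-0.004],"rot":[0,0,0]},
  {"grip":255,"offset":[0,0,-0.0025],"rot":[0,0,0]},
  {"grip":255,"offset":[0,0,-0.001],"rot":[0,0,0]},
  {"grip":255,"offset":[0,0,0],"rot":[0,0,0]},
  {"grip":255,"offset":[0,0,0],"rot":[0,0,0]},
])

```text
time_s: 14.6
ee_pos: [441.2, 206.0, 179.9]
tcp_rot: [-3.141, 0.0, -1.668]
contact_force: [-0.2, 0.5, -1.0]
opening: 54.8
```

>>> apply_moves([
  {"grip":255,"offset":[0,0,-0.001],"rot":[0,0,0]},
  {"grip":255,"offset":[0,0,0],"rot":[0,0,0]},
  {"grip":255,"offset":[0,0,-0.0005],"rot":[0,0,0]},
  {"grip":255,"offset":[0,0,0],"rot":[0,0,0]},
])

```text
time_s: 15.0
ee_pos: [441.2, 205.9, 178.6]
tcp_rot: [-3.142, 0.0, -1.668]
contact_force: [-1.4, -2.1, 5.1]
opening: 55.0
```

>>> apply_moves([
  {"grip":75,"offset":[0,0,0],"rot":[0,0,0]},
  {"grip":60,"offset":[0,0,0],"rot":[0,0,0]},
  {"grip":55,"offset":[0,0,0],"rot":[0,0,0]},
  {"grip":55,"offset":[0,0,0],"rot":[0,0,0]},
])

```text
time_s: 15.4
ee_pos: [441.2, 205.9, 178.2]
tcp_rot: [3.142, -0.0, -1.668]
contact_force: [0.3, -0.1, -0.7]
opening: 67.2
```

Released at 67 mm. I rise straight up and look.

>>> apply_moves([
  {"grip":55,"offset":[0,0,0.01],"rot":[0,0,0]},
  {"grip":55,"offset":[0,0,0.02],"rot":[0,0,0]},
  {"grip":55,"offset":[0,0,0.035],"rot":[0,0,0]},
  {"grip":40,"offset":[-0.005,-0.005,0.045],"rot":[0,0,0]},
  {"grip":0,"offset":[-0.015,-0.015,0.045],"rot":[0,0,0.02]},
  {"grip":0,"offset":[-0.015,-0.03,0.035],"rot":[0,0,0.04]},
  {"grip":0,"offset":[-0.015,-0.04,0.02],"rot":[0,0,0.04]},
  {"grip":0,"offset":[-0.005,-0.03,0],"rot":[0,0,0.04]},
  {"grip":0,"offset":[0,0,0],"rot":[0,0,0]},
])

```text
time_s: 16.3
ee_pos: [384.8, 83.7, 389.5]
tcp_rot: [-3.14, -0.0, -1.53]
contact_force: [0.2, -0.2, -0.3]
opening: 85.3
```

Run:
```python
from h import *
s=arm.sense(); print(s['ee_pos'],s['tcp_rot'],s['opening'],s['contact_force'])
c=arm.calibration('wrist'); im,d=arm.capture('wrist'); save('w8',im)
p=fcloud(c,d)
stat(p,d,'placed',(432,42),(206,42),12,45)
stat(p,d,'pair',(430,45),(335,42),12,45)
save('r8',rect(c,im,330,550,110,410,36,2.6))
```

```text
[384.81628144  83.69123877 389.52458526] [-3.13989496e+00 -2.97915670e-04 -1.53015216e+00] 85.26855480663447 [ 0.24851058 -0.15928471 -0.32967983]
placed 2246 [14.6 27.9 37.5] [434.5 203.1  29.3] ((431.6355285644531, 206.02088928222656), (56.68555450439453, 62.963623046875), 84.740234375)
pair 1681 [12.9 28.  37.8] [421.5 332.5  28.6] ((418.88623046875, 337.99432373046875), (61.88682174682617, 57.73088455200195), 8.05791187286377)
```

View pics/w8.png

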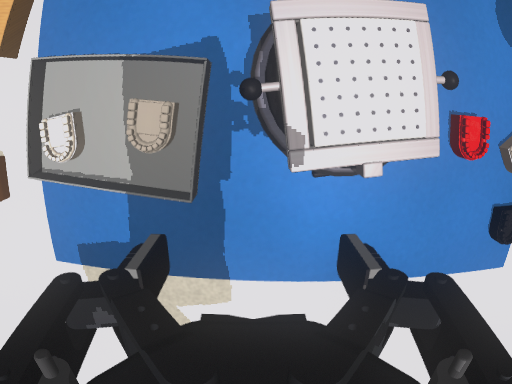

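View pics/r8.png

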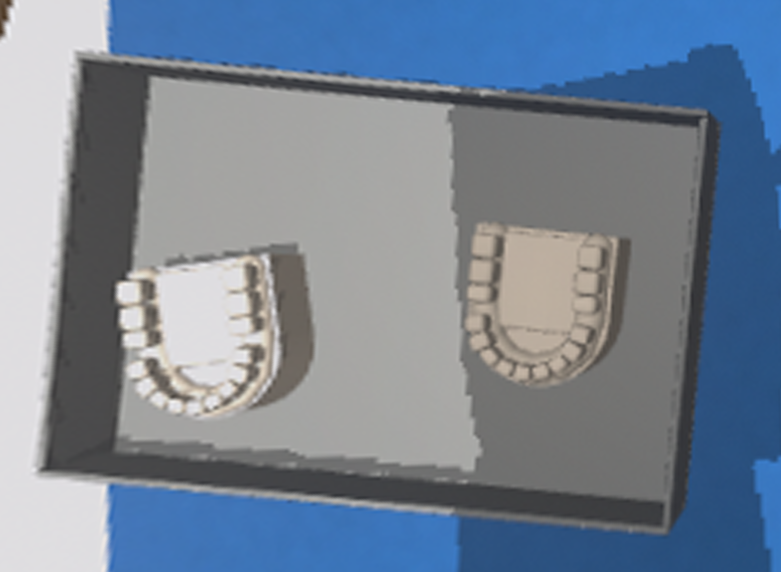

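The old cast stands teeth up in the free half (placed centre (431.6,206.0), pan yaw), at (548,305) in r8, and the pair cast is undisturbed at (200,330). Next is the waiting cast.

>>> apply_moves([
  {"grip":0,"offset":[0,-0.015,0],"rot":[0,0,0.02]},
  {"grip":0,"offset":[0,-0.03,0],"rot":[0,0,0.04]},
  {"grip":0,"offset":[0,-0.03,0],"rot":[0,0,0.04]},
  {"grip":0,"offset":[0,-0.03,0],"rot":[0,0,0.04]},
  {"grip":0,"offset":[0,-0.03,0],"rot":[0,0,0.04]},
  {"grip":0,"offset":[0,-0.03,0],"rot":[0,0,0.04]},
  {"grip":0,"offset":[0,-0.03,0],"rot":[0,0,0.04]},
  {"grip":0,"offset":[0,-0.03,0],"rot":[0,0,0.04]},
  {"grip":0,"offset":[0,-0.03,0],"rot":[0,0,0.04]},
  {"grip":0,"offset":[0,-0.03,-0.01],"rot":[0,0,0.04]},
  {"grip":0,"offset":[0,-0.03,-0.02],"rot":[0,0,0.04]},
  {"grip":0,"offset":[0,-0.03,-0.02],"rot":[0,0,0.04]},
  {"grip":0,"offset":[0,-0.03,-0.02],"rot":[0,0,0.04]},
  {"grip":0,"offset":[0,-0.03,-0.02],"rot":[0,0,0.04]},
  {"grip":0,"offset":[0,-0.018,-0.02],"rot":[0,0,0.03]},
  {"grip":0,"offset":[0,0,0],"rot":[0,0,0]},
])

```text
time_s: 17.95
ee_pos: [386.4, -338.0, 275.8]
tcp_rot: [3.141, 0.003, -0.96]
contact_force: [-0.5, 0.1, 0.3]
opening: 85.0
```

Run:
```python
from h import *
s=arm.sense(); print(s['ee_pos'],s['tcp_rot'],s['opening'],s['contact_force'],s['qpos'])
c=arm.calibration('wrist'); im,d=arm.capture('wrist'); save('w9',im)
p=fcloud(c,d)
for z0 in (4,8,12): stat(p,d,'new',(434,48),(-339,48),z0,45)
stat(p,d,'bench',(434,60),(-339,60),-5,4)
save('r9',rect(c,im,380,490,-400,-290,22,5.3))
```

```text
[ 386.42553876 -338.0391737   275.79431514] [ 3.14090068  0.00328358 -0.95993953] 85.00525153422493 [-0.54812494  0.08896481  0.26354285] [-7.41896909e-01  4.58850367e-01  1.95592455e+00  5.20371792e-05
  7.30173263e-01  2.18002660e-01]
new 5290 [20.1 23.  34.3] [ 433.6 -340.5   25.7] ((431.20343017578125, -343.5596923828125), (62.95294189453125, 56.570762634277344), 37.31343078613281)
new 5285 [20.2 23.  34.3] [ 433.6 -340.5   25.7] ((431.2118835449219, -343.57080078125), (62.95294189453125, 56.54283905029297), 37.31343078613281)
new 5278 [20.2 23.  34.3] [ 433.6 -340.5   25.8] ((431.2118835449219, -343.57080078125), (62.95294189453125, 56.54283905029297), 37.31343078613281)
bench 14279 [-1.4  0.2  1.8] [ 4.356e+02 -3.337e+02  2.000e-01] ((434.0062561035156, -338.99700927734375), (119.97689819335938, 119.9872055053711), 89.9891357421875)
```

View pics/w9.png

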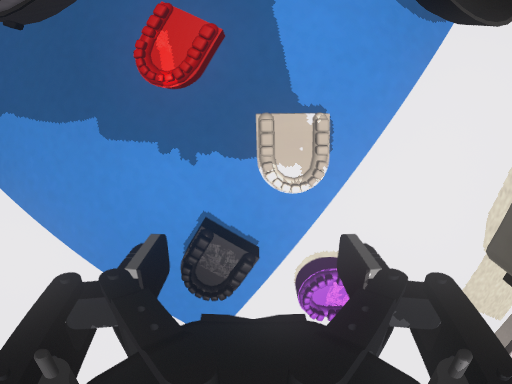

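View pics/r9.png

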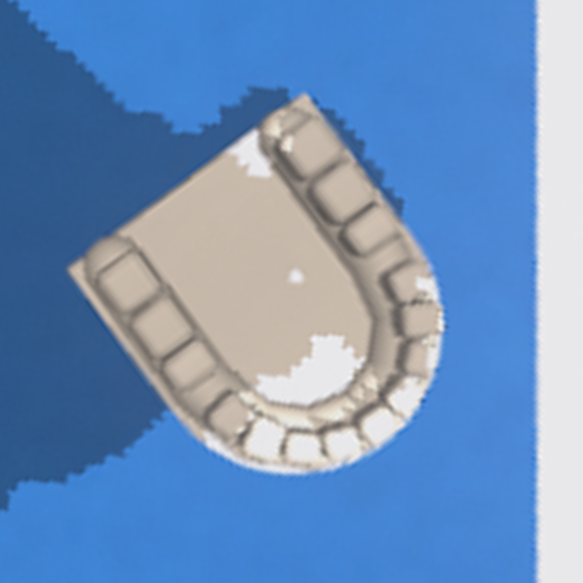

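>>> apply_moves([
  {"grip":0,"offset":[0.013,0,0],"rot":[0,0,0.006]},
  {"grip":0,"offset":[0.013,0,-0.005],"rot":[0,0,0.006]},
  {"grip":0,"offset":[0.013,0,-0.01],"rot":[0,0,0.006]},
  {"grip":0,"offset":[0.013,0,-0.01],"rot":[0,0,0.006]},
  {"grip":0,"offset":[0,0,-0.01],"rot":[0,0,0]},
  {"grip":0,"offset":[0,0,0],"rot":[0,0,0]},
])

```text
time_s: 18.6
ee_pos: [438.0, -336.2, 241.3]
tcp_rot: [3.141, 0.003, -0.933]
contact_force: [-0.2, 0.2, 1.2]
opening: 85.3
```

Run:
```python
from h import *
s=arm.sense(); print(s['ee_pos'],s['tcp_rot'])
c=arm.calibration('wrist'); im,d=arm.capture('wrist'); save('w10',im)
p=fcloud(c,d)
stat(p,d,'new',(434,48),(-339,48),8,45)
```

```text
[ 437.98042935 -336.2097271   241.28025676] [ 3.14065107  0.00334754 -0.93346691]
new 6673 [10.1 22.7 34.3] [ 436.5 -339.8   25.2] ((431.5299072265625, -343.498779296875), (62.85029983520508, 55.95949935913086), 36.65778732299805)
```

View pics/w10.png

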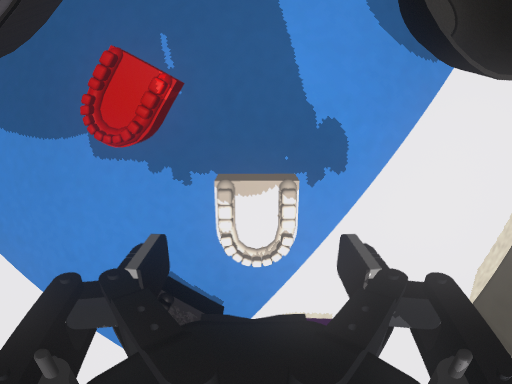

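>>> apply_moves([
  {"grip":0,"offset":[0.0006,-0.0019,-0.01],"rot":[0,0,0]},
  {"grip":0,"offset":[0,0,-0.02],"rot":[0,0,0]},
  {"grip":0,"offset":[0,0,-0.02],"rot":[0,0,0]},
  {"grip":0,"offset":[0,0,-0.01],"rot":[0,0,0]},
  {"grip":0,"offset":[0,0,-0.003],"rot":[0,0,0]},
  {"grip":0,"offset":[0,0,0],"rot":[0,0,0]},
])

```text
time_s: 19.25
ee_pos: [438.6, -339.1, 180.0]
tcp_rot: [3.141, 0.0, -0.935]
contact_force: [0.4, 0.1, 0.5]
opening: 85.3
```

>>> apply_moves([
  {"grip":0,"offset":[0,0.0007,-0.004],"rot":[0,0,0]},
  {"grip":60,"offset":[0,0,0],"rot":[0,0,0]},
  {"grip":80,"offset":[0,0,0],"rot":[0,0,0]},
  {"grip":255,"offset":[0,0,0],"rot":[0,0,0]},
  {"grip":255,"offset":[0,0,0],"rot":[0,0,0]},
  {"grip":255,"offset":[0,0,0],"rot":[0,0,0]},
  {"grip":255,"offset":[0,0,0],"rot":[0,0,0]},
  {"grip":255,"offset":[0,0,0],"rot":[0,0,0]},
], squeeze=40)

```text
time_s: 20.05
ee_pos: [439.0, -338.4, 176.9]
tcp_rot: [-3.141, -0.001, -0.934]
contact_force: [0.2, 1.1, 5.2]
opening: 54.9
```

Run:
```python
from h import *
s=arm.sense(); print(s['ee_pos'],s['tcp_rot'])
c=arm.calibration('wrist'); im,d=arm.capture('wrist'); save('w11',im)
p=fcloud(c,d); v,u=np.mgrid[0:384,0:512]
import pickle; pickle.dump((c,im,d,s),open('d11.pkl','wb'))
stat(p,d,'all',(438,48),(-339,48),8,45)
```

```text
[ 438.97522343 -338.40574086  176.88809214] [-3.14134192e+00 -8.35282906e-04 -9.34496940e-01]
all 14850 [10.2 23.5 44.5] [ 440.2 -338.    26. ] ((435.1015930175781, -341.90887451171875), (55.30509948730469, 82.72978973388672), 36.492069244384766)
```

View pics/w11.png

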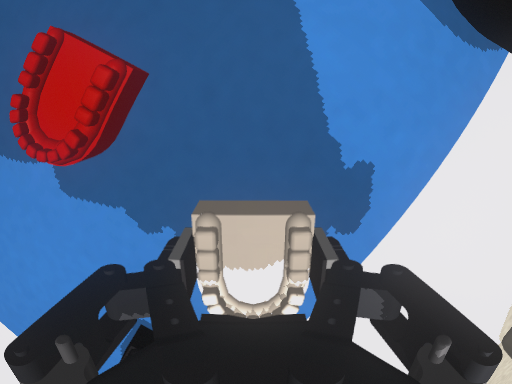

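Run:
```python
from h import *
import pickle
for f,tcp,yaw,z0 in (('d11.pkl',(439,-338.4),-.9345,8),('d6.pkl',(494.86,-11.62),-1.2015,210)):
    t=pickle.load(open(f,'rb')); c,im,d=t[:3]; p=fcloud(c,d)
    a=yaw+np.pi/2; ax=np.array([np.cos(a),np.sin(a)]); ay=np.array([-np.sin(a),np.cos(a)])
    q=p[(d>0)&(p[...,2]>z0)&(p[...,2]<z0+20)]; r=q[:,:2]-np.array(tcp); X=r@ax;Y=r@ay
    m=(abs(Y)<22)&(X>0)&(X<50); print(np.percentile(X[m],[50,98,99.5,100]).round(1))
    for lo,hi in ((-22,-10),(-5,5),(10,22)):
        k=m&(Y>lo)&(Y<hi); print(lo,np.percentile(X[k],[98,99.5]).round(1))
```

```text
[15.5 21.6 22.1 22.4]
-22 [21.7 22.1]
-5 [21.5 21.7]
10 [21.9 22.2]
[16.3 21.9 22.5 23.2]
-22 [21.9 22.5]
-5 [21.8 21.9]
10 [22.4 22.9]
```

>>> apply_moves([
  {"grip":255,"offset":[0,0,0.003],"rot":[0,0,0]},
  {"grip":255,"offset":[0,0,0.007],"rot":[0,0,0]},
  {"grip":255,"offset":[0,0,0.02],"rot":[0,0,0]},
  {"grip":255,"offset":[0,0,0.03],"rot":[0,0,0]},
  {"grip":255,"offset":[0,0,0.035],"rot":[0,0,0]},
  {"grip":255,"offset":[0,0,0.04],"rot":[0,0,0]},
  {"grip":255,"offset":[0,0,0.035],"rot":[0,0,0]},
  {"grip":255,"offset":[0,0,0.025],"rot":[0,0,0]},
  {"grip":255,"offset":[0,0,0.01],"rot":[0,0,0]},
  {"grip":255,"offset":[0,0,0],"rot":[0,0,0]},
])

```text
time_s: 21.1
ee_pos: [438.9, -338.3, 382.5]
tcp_rot: [-3.141, -0.003, -0.934]
contact_force: [-0.2, -0.5, -2.1]
opening: 55.6
```

>>> apply_moves([
  {"grip":255,"offset":[0.0018,0.0103,0],"rot":[0,0,-0.015]},
  {"grip":255,"offset":[0.0035,0.0206,0],"rot":[0,0,-0.0295]},
  {"grip":255,"offset":[0.0035,0.0206,0],"rot":[0,0,-0.0295]},
  {"grip":255,"offset":[0.0035,0.0206,0],"rot":[0,0,-0.0295]},
  {"grip":255,"offset":[0.0035,0.0206,0],"rot":[0,0,-0.0295]},
  {"grip":255,"offset":[0.0035,0.0206,0],"rot":[0,0,-0.0295]},
  {"grip":255,"offset":[0.0035,0.0206,0],"rot":[0,0,-0.0295]},
  {"grip":255,"offset":[0.0035,0.0206,0],"rot":[0,0,-0.0295]},
  {"grip":255,"offset":[0.0035,0.0206,0],"rot":[0,0,-0.0295]},
  {"grip":255,"offset":[0.0035,0.0206,0],"rot":[0,0,-0.0295]},
  {"grip":255,"offset":[0.0035,0.0206,0],"rot":[0,0,-0.0295]},
  {"grip":255,"offset":[0.0035,0.0206,0],"rot":[0,0,-0.0295]},
  {"grip":255,"offset":[0.0035,0.0206,0],"rot":[0,0,-0.0295]},
  {"grip":255,"offset":[0.0035,0.0206,0],"rot":[0,0,-0.0295]},
  {"grip":255,"offset":[0.0035,0.0206,0],"rot":[0,0,-0.0295]},
  {"grip":255,"offset":[0.0035,0.0206,0],"rot":[0,0,-0.0295]},
  {"grip":255,"offset":[0.0018,0.0103,0],"rot":[0,0,-0.015]},
  {"grip":255,"offset":[0,0,0],"rot":[0,0,0]},
  {"grip":255,"offset":[0,0,0],"rot":[0,0,0]},
])

```text
time_s: 23.0
ee_pos: [494.4, -8.7, 379.9]
tcp_rot: [3.139, 0.0, -1.406]
contact_force: [-0.6, 0.5, -2.0]
opening: 54.8
```

Run:
```python
from h import *
s=arm.sense(); print(s['ee_pos'],s['tcp_rot'],s['opening'])
c=arm.calibration('wrist'); im,d=arm.capture('wrist'); save('w12',im)
save('r12',rect(c,im,410,590,-100,80,120,3.3))
im,d=arm.capture('scene'); save('s12',cv2.resize(im[110:270,180:340],None,fx=4,fy=4))
```

```text
[494.44773613  -8.74653229 379.89516267] [ 3.13910595e+00  3.08376079e-04 -1.40587693e+00] 54.752334376590845
```

View pics/w12.png

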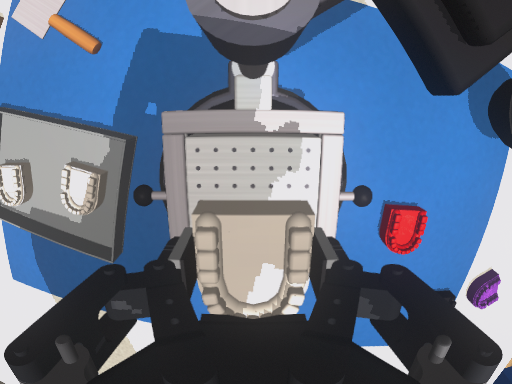

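View pics/r12.png

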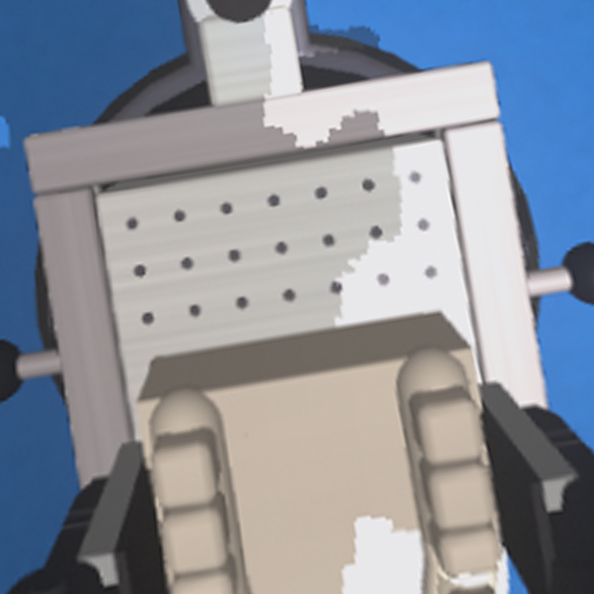

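View pics/s12.png

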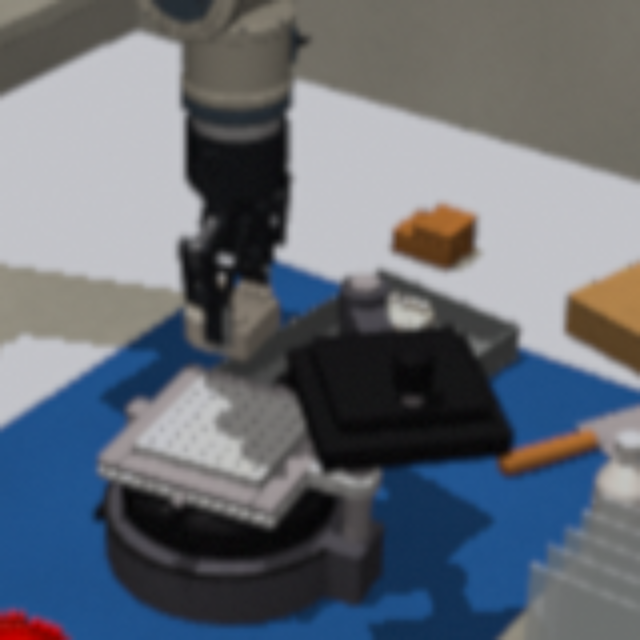

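The plate edges (185 and 321) and the cast edges (192 and 315) are centred and parallel in w12. I lower it.

>>> apply_moves([
  {"grip":255,"offset":[0.0008,0,-0.01],"rot":[0,0,0]},
  {"grip":255,"offset":[0,0,-0.02],"rot":[0,0,0]},
  {"grip":255,"offset":[0,0,-0.02],"rot":[0,0,0]},
  {"grip":255,"offset":[0,0,-0.015],"rot":[0,0,0]},
  {"grip":255,"offset":[0,0,-0.008],"rot":[0,0,0]},
  {"grip":255,"offset":[0,0,-0.004],"rot":[0,0,0]},
  {"grip":255,"offset":[0,0,0],"rot":[0,0,0]},
  {"grip":255,"offset":[0,0,0],"rot":[0,0,0]},
])

```text
time_s: 23.9
ee_pos: [495.9, -8.8, 304.6]
tcp_rot: [-3.141, -0.0, -1.407]
contact_force: [0.1, -0.3, -1.4]
opening: 55.1
```

>>> apply_moves([
  {"grip":255,"offset":[-0.0003,0,-0.004],"rot":[0,0,0]},
  {"grip":255,"offset":[0,0,-0.002],"rot":[0,0,0]},
  {"grip":255,"offset":[0,0,-0.001],"rot":[0,0,0]},
  {"grip":255,"offset":[0,0,0],"rot":[0,0,0]},
  {"grip":255,"offset":[0,0,0],"rot":[0,0,0]},
])

```text
time_s: 24.4
ee_pos: [495.4, -8.6, 297.3]
tcp_rot: [-3.141, -0.0, -1.407]
contact_force: [-0.0, -0.1, -1.4]
opening: 54.9
```

>>> apply_moves([
  {"grip":255,"offset":[0,0,-0.001],"rot":[0,0,0]},
  {"grip":255,"offset":[0,0,0],"rot":[0,0,0]},
  {"grip":255,"offset":[0,0,-0.0004],"rot":[0,0,0]},
  {"grip":255,"offset":[0,0,0],"rot":[0,0,0]},
])

```text
time_s: 24.8
ee_pos: [495.5, -8.7, 296.8]
tcp_rot: [-3.141, -0.0, -1.407]
contact_force: [-2.7, 0.3, 10.1]
opening: 54.9
```

In contact (10 N). I release and rise.

>>> apply_moves([
  {"grip":75,"offset":[0,0,0],"rot":[0,0,0]},
  {"grip":55,"offset":[0,0,0],"rot":[0,0,0]},
  {"grip":30,"offset":[0,0,0],"rot":[0,0,0]},
  {"grip":0,"offset":[0,0,0],"rot":[0,0,0]},
  {"grip":0,"offset":[0,0,0.005],"rot":[0,0,0]},
  {"grip":0,"offset":[0,0,0.02],"rot":[0,0,0]},
  {"grip":0,"offset":[0,0,0.03],"rot":[0,0,0]},
  {"grip":0,"offset":[-0.01,0,0.035],"rot":[0,0,0]},
  {"grip":0,"offset":[-0.02,0,0.03],"rot":[0,0,0]},
  {"grip":0,"offset":[-0.025,0,0.02],"rot":[0,0,0]},
  {"grip":0,"offset":[-0.01,0,0.01],"rot":[0,0,0]},
  {"grip":0,"offset":[0,0,0],"rot":[0,0,0]},
])

```text
time_s: 26.0
ee_pos: [429.8, -8.7, 447.1]
tcp_rot: [-3.139, -0.001, -1.407]
contact_force: [-0.2, 0.3, -0.3]
opening: 85.3
```

Run:
```python
from h import *
s=arm.sense(); print(s['ee_pos'],s['tcp_rot'],s['opening'])
c=arm.calibration('wrist'); im,d=arm.capture('wrist'); save('w13',im)
p=fcloud(c,d)
stat(p,d,'new',(487,45),(-10,45),126,165)
stat(p,d,'plate',(488,70),(-12,70),117,123)
save('r13',rect(c,im,410,590,-100,80,120,3.3))
save('r13t',rect(c,im,410,590,-100,80,142,3.3))
im,d=arm.capture('scene'); save('s13',cv2.resize(im[150:290,180:360],None,fx=4,fy=4,interpolation=cv2.INTER_CUBIC))
```

```text
[429.79999442  -8.66963168 447.0976949 ] [-3.13881330e+00 -5.60999009e-04 -1.40709056e+00] 85.3382051273922
new 3643 [140.2 142.9 154.4] [489.3  -9.8 145.6] ((486.42755126953125, -10.703960418701172), (62.53900909423828, 56.12836456298828), 9.587536811828613)
plate 7652 [117.8 119.7 121.4] [486.3  -8.6 119.6] ((486.5388488769531, -9.924907684326172), (108.22068786621094, 108.56570434570312), 9.39746379852295)
```

View pics/w13.png

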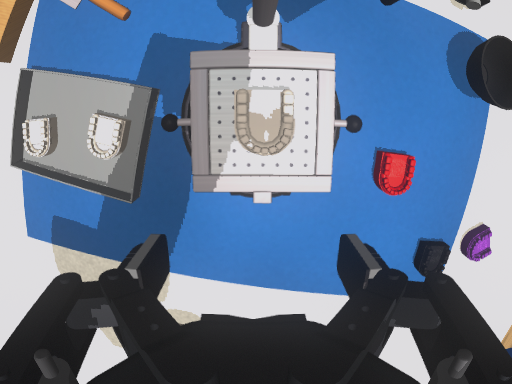

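View pics/r13.png

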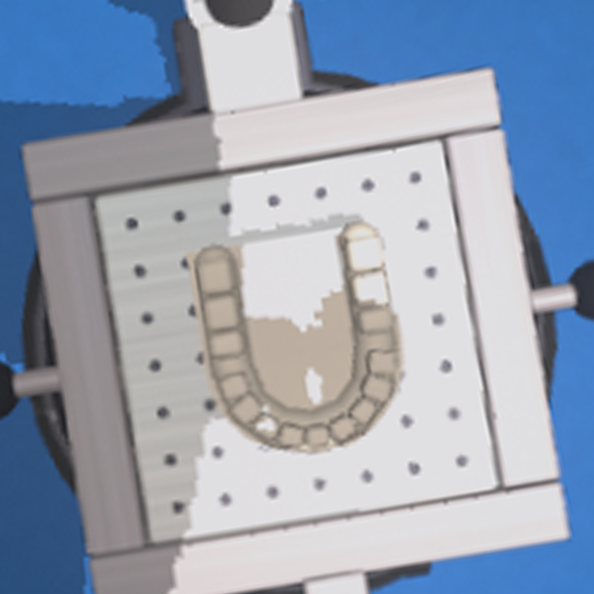

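View pics/s13.png

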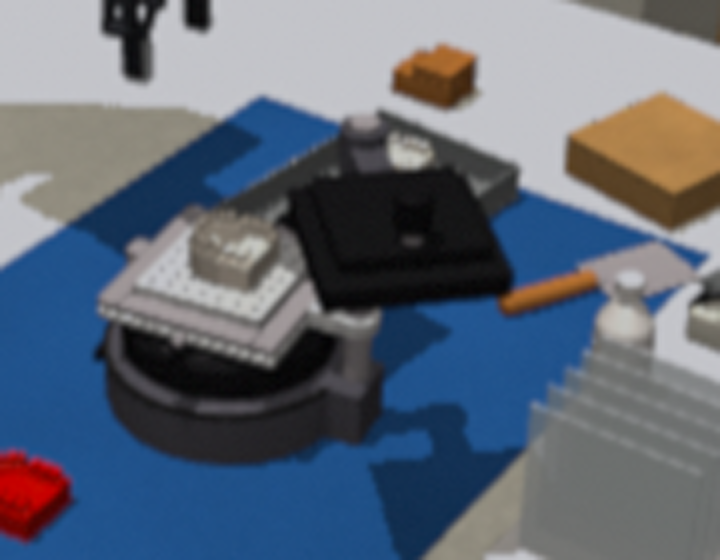

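The cast is on the plate within about 1 mm and 0.2°, heel to the column. One last check of the heater angle from the top camera.

Run:
```python
from h import *
c=arm.calibration('top'); im,d=arm.capture('top'); save('t14',cv2.resize(im[100:270,150:400],None,fx=3,fy=3,interpolation=cv2.INTER_CUBIC))
save('t14h',cv2.resize(im[110:190,250:340],None,fx=7,fy=7,interpolation=cv2.INTER_CUBIC))
v,u=np.mgrid[0:384,0:512]
q=np.stack([(u-c['cx'])/c['fx']*d,(v-c['cy'])/c['fy']*d,d],-1); p=(q-np.array(c['t']))@np.array(c['R'])
m=(p[...,2]>262)&(p[...,2]<282)&(abs(p[...,0]-690)<95)&(p[...,1]<5)&(p[...,1]>-190)
print(cv2.minAreaRect(p[m][:,:2].astype(np.float32)))
m=(p[...,2]>300)&(p[...,2]<320)&(abs(p[...,0]-700)<60)&(abs(p[...,1]+97)<60)
k=p[m].mean(0); print(k, m.sum(), np.arctan2(k[1]-7,k[0]-597.2)+np.pi-.165)
```

```text
((651.4024047851562, -54.51823425292969), (121.32066345214844, 160.75791931152344), 45.56925582885742)
[698.40999416 -97.01594631 310.00787166] 63 2.1775228397087147
```

View pics/t14.png

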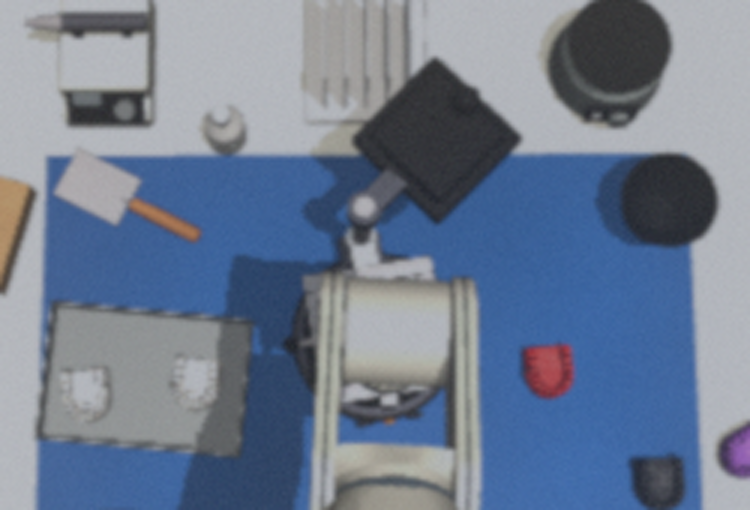

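View pics/t14h.png

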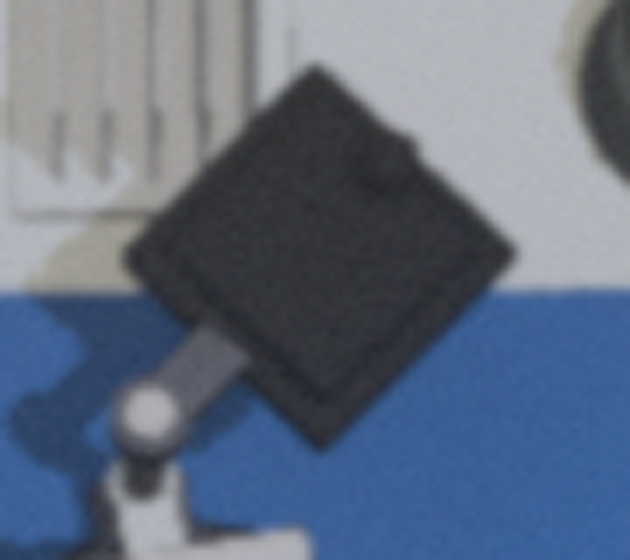

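Run:
```python
from rig import arm
print(arm.sense()['contact_force'],arm.sense()['time_s']); print(arm.sign_off())
```

```text
[ 0.44221981 -0.4732213   0.47679073] 26.15
the job is handed in; nothing more can be done
None
```

The job is done and handed in at about 26 s on the robot's clock (limit 72 s), with the gripper open and clear of everything.

- **Heater:** I pinched the knob and swung the head round until it resisted with about 13 N and barely moved. The last top view puts the head's edges at 2.20 rad, which is the stop. A rougher estimate from the knob's depth points gave 2.18, probably because those points include the knob's side.
- **Old cast:** It stands teeth up in the free half of the pan, square to it, about 130 mm from the pair cast. The pair cast had not visibly moved. It was lowered until it touched the floor (about 5 N) and then released.
- **New cast:** The white cast is on the plate, teeth up, heel to the column. The last wrist view gives its centre at (486.4, -10.7) and yaw 9.6°. The plate's centre is (486.5, -9.9) and yaw 9.4°, so it is within about 1 mm and 0.2°.

The first top view had put the plate's centre about 2 mm away, at (487.5, -12). I went by the wrist camera, which had agreed to within 1 mm with the gripped and placed casts. The other things on the bench look undisturbed in the last pictures. One move call was refused for a missing field before anything moved, and I resent it.

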